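# Put the mixed-up lids back on their own pans

## Task

After the wash-up the lids of the three prep pans were put back wrong: each lies loosely on another's pan. Give every pan its own lid, of its own shape, seated fully home and level on the rim. The pans stay where they stand, and a lid that has to wait is laid on the small white board, never on the worktop.

Things in the scene. Friction and masses are not known exactly. Their poses are not given: they have to be found in the camera images.
- round_lid_grip (a point): Handle of the round lid: a straight black bar 80 x 14 mm, 14 mm high, across the middle of the lid on two posts, 19 mm clear above it. This point is the bar's centre, 42 mm above the underside of the plug and 30 mm above the underside of the flange (the face that rests on the rim); x along the bar, y across it, z up. 
- long_lid_grip (a point): Handle of the long narrow lid: a straight black bar 80 x 14 mm, 14 mm high, across the middle of the lid on two posts, 19 mm clear above it. This point is the bar's centre, 42 mm above the underside of the plug and 30 mm above the underside of the flange (the face that rests on the rim); x along the bar, y across it, z up. The bar runs along the lid's length.
- square_lid_grip (a point): Handle of the square lid: a straight black bar 80 x 14 mm, 14 mm high, across the middle of the lid on two posts, 19 mm clear above it. This point is the bar's centre, 42 mm above the underside of the plug and 30 mm above the underside of the flange (the face that rests on the rim); x along the bar, y across it, z up. The bar is parallel to two sides.
- round_pot: Round straight-sided pot, 145 mm across (mouth 137 mm). Origin at the centre of its underside, z up. 95 mm high to the rim, walls 4 mm, open at the top, brushed metal, 1.2 to 1.5 kg with the vegetables in it (up to 77 mm high), not fastened. 
- long_pan: Long narrow rectangular pan, 184 x 80 mm (mouth 176 x 72 mm), its length along its x axis. Origin at the centre of its underside, z up. 95 mm high to the rim, walls 4 mm, open at the top, brushed metal, 1.2 to 1.5 kg with the vegetables in it (up to 77 mm high), not fastened. 
- square_pan: Square pan, 120 x 120 mm (mouth 112 x 112 mm), its sides along its x and y axes. Origin at the centre of its underside, z up. 95 mm high to the rim, walls 4 mm, open at the top, brushed metal, 1.2 to 1.5 kg with the vegetables in it (up to 77 mm high), not fastened. 
- board: Small white plastic board lying flat on the worktop, 190 x 170 mm (x, y), 15 mm thick, fixed, clear at the start: the free spot for a lid. Origin at the centre of its underside.
- round_lid: Round metal lid 149 mm across, flange 4 mm thick, under it a tapering plug 12 mm deep, 131 mm across at its top, 124 mm at its foot. Lies on the square pan at the start; its home is the round pot, any way round. Loose, about 0.25 kg. Origin at the centre of the plug's underside; axes as at its handle point.
- long_lid: Long narrow metal lid 189 x 85 mm, flange 4 mm thick, under it a tapering plug 12 mm deep, about 170 x 66 mm at its top, 162 x 58 mm at its foot. Lies across the round pot at the start; its home is the long pan, either way round. Loose, about 0.25 kg. Origin at the centre of the plug's underside; axes as at its handle point.
- square_lid: Square metal lid 125 x 125 mm, flange 4 mm thick, under it a tapering plug 12 mm deep, about 106 mm wide at its top, 98 mm at its foot. Lies across the long pan at the start; its home is the square pan, in any quarter turn. Loose, about 0.25 kg. Origin at the centre of the plug's underside; axes as at its handle point.

How it is judged:
By the outcome, as a careful person would: the job done as asked, in the order asked, and still so for the second after the job is handed in, with the robot touching nothing.
It also fails if it takes over 112 s, if anything falls off the work surface, if the arm or the gripper's body presses on something with over 40 N, if the wrist force passes 120 N, or if a joint passes its speed limit or range.

## Robot

A 7-joint arm with a two-finger parallel gripper is mounted at the origin on a cart in front of the work surface, level with it; the furniture and walls round the work are solid. World frame = base frame: x ahead of the robot, y to its left, z up, the work surface at z = 0. Lengths are in m, angles in rad, forces in N, time in s.
With the tool pointing down it reaches from about 0.4 to 0.85 m from the base axis. Payload 10.4 kg.
Tool frame: the origin (TCP) lies midway between the tips of the shut fingers; the grasp point (between the pads) lies 19 mm behind it; z points along the fingers, y is the direction in which the jaws open and shut (so a half turn about z gives the same grasp; the last joint's range is limited). The gripper opens to 85 mm and grips with 20 to 120 N. Pads are 22 mm wide; open, the fingers measure 114 mm over their backs; the gripper's body (76 mm by 85 mm) begins 54 mm behind the grasp point. The pads swing forward as they close: fully open they stand 13 mm farther back than shut.
Start: joints at [-1.308, 0.332, -0.065, 1.46, 0.022, 1.35, -0.088], TCP at [0.176, 0.6, 0.231] pointing down, gripper open.
Joint ranges: [-2.6, 2.6], [-0.5, 2.12], [-1.47, 1.34], [0.16, 2.42], [-1.27, 4.41], [0.06, 2.06], [-2.6, 2.6]. Speed limits (rad/s): [2.22, 2.22, 2.79, 2.79, 3.14, 3.14, 3.14].

## Interface

Orientations are given as a unit quaternion [x, y, z, w].
In Python, from plant import * gives the robot as it stands.
- The arm moves only by the shell command python3 -m jog 'ROWS' [FORCE]. ROWS is JSON, a list that holds one entry, the list of rows, each a list of 7 numbers: the shift along the tool's x, y, z each as a share of 0.12 m, from -1 to 1, then the turn, a rotation vector about the tool's x, y, z each as a share of 30 degrees, from -1 to 1, then the closure, from -1 (fully open) to 1 (shut), so that 0 is half open. In form: [[[tx, ty, tz, rx, ry, rz, claw], ...]]. A call has exactly 5 rows; each row is the pose to reach, as a shift and turn from the pose commanded when the call began, along the tool's axes at that moment; what a row does not reach only later rows make up. A row lasts 1/10 s, in which the tool goes at most 50 mm and 8.59 degrees, less where a joint would pass 70% of its speed; a pose out of reach is approached as far as the arm can. A call with a number of a shift or a turn outside -1 to 1 is refused whole. A call with a gripper value outside its range is refused whole. The fingers move at their own pace and stop on an object; FORCE is the grip in N (left out, the last holds). Time passes only in rows, so rows that repeat a pose let the fingers close, or fill a call up. It gives the time, the measured TCP pose, the force and the opening at its end, in the units of the state.
- sense(): the state, without advancing time (a new reading comes with each control period).
- read_camera(name): name is "scene" or "top" or "wrist"; returns a dict with "pixels" (384x512x3 uint8, blue, green, red), "fx", "fy", "cx", "cy" (pixels), "position" and "orientation" of the camera in the world. Camera axes: x right, y up, looking along -z (the intrinsics and any distortion apply to the point x, -y, -z); pixel columns grow to the right and rows downward; lengths in m; the calibration is good to about 2 mm. A picture is of the moment at which its call begins. There is no depth.
- finish_job(): hands the job in, once; it reports no verdict.
The state is a dict: "clock": time; "joints": joint angles; "dq": joint speeds; "joint_torque": joint torques, N m; "ee_pos": TCP position; "ee_rot": TCP orientation; "contact_force": force on the tool from outside, world axes, zero at the start; "wrist_torque": the same for the moment, N m; "grip_width": finger opening in m.
Only numpy, scipy, OpenCV 4.12 (cv2) and the standard library are available. Lean on these libraries where they do the work, as an engineer would, in place of code of your own. Each camera call takes 0.05 s, during which the arm holds its last target.

## Working session

There is one attempt and no reset: what is moved stays moved. The work goes in short steps, Python scripts to look and compute and a shell command to move; the robot and the scene stay as the last step left them, time stands still between calls to the robot, and variables do not carry over. Pictures are saved under pics/ and viewed, and the job is handed in when it is done.

```bash
ls; mkdir -p pics; python3 - <<'E'
from plant import *
import cv2
print(sense())
for n in("scene","top","wrist"):
    r=read_camera(n); cv2.imwrite(f"pics/{n}0.png",r["pixels"]); print(n,{k:v for k,v in r.items() if k!="pixels"})
E
```

```text
pics
{'clock': 0.0, 'joints': array([-1.30760107,  0.33287617, -0.06473783,  1.46096022,  0.02164825,
        1.34987171, -0.08847999]), 'dq': array([-0.00058282,  0.0010726 , -0.00127691,  0.00110589, -0.00068191,
        0.00083061, -0.00147478]), 'joint_torque': array([ 1.77042261e-04, -6.25470543e+01,  4.93981526e-02, -3.91586065e+01,
        1.63134676e-02,  1.04880048e-02, -1.43549590e-05]), 'ee_pos': array([0.17609346, 0.59928987, 0.23050432]), 'ee_rot': array([ 1.42368332e-01,  9.89813495e-01, -7.07188458e-04, -5.12285390e-05]), 'contact_force': array([ 0.57589634,  0.7030399 , -0.0101768 ]), 'wrist_torque': array([-0.00441844,  0.02822857, -0.04509777]), 'grip_width': 0.08525089459346996}
scene {'fx': 457.1919244373822, 'fy': 457.1919244373822, 'cx': 254.26406120426378, 'cy': 187.27351834002354, 'position': array([ 0.0547798 , -0.61935547,  0.94539407]), 'orientation': array([ 0.35345907, -0.10539885, -0.27461938,  0.88799885])}
top {'fx': 399.1405092011021, 'fy': 399.1405092011021, 'cx': 255.46066768428514, 'cy': 186.69323395176653, 'position': array([0.44204798, 0.03476635, 1.14378686]), 'orientation': array([ 0.03232366, -0.02752092, -0.69664961,  0.71615438])}
wrist {'fx': 324.4673508481573, 'fy': 324.4673508481573, 'cx': 257.5102241477769, 'cy': 192.82943485928686, 'position': array([0.10145526, 0.62177054, 0.37434842]), 'orientation': array([-0.12625911, -0.09388264,  0.592217  ,  0.79026812])}
```

View pics/top0.png

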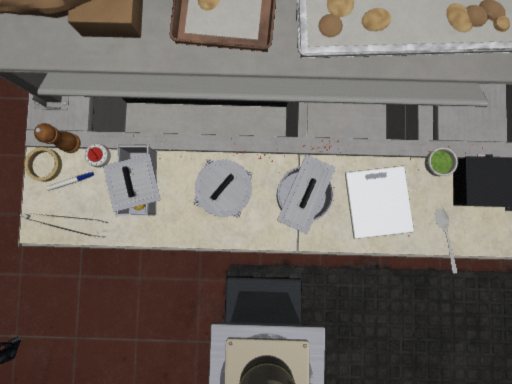

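View pics/scene0.png

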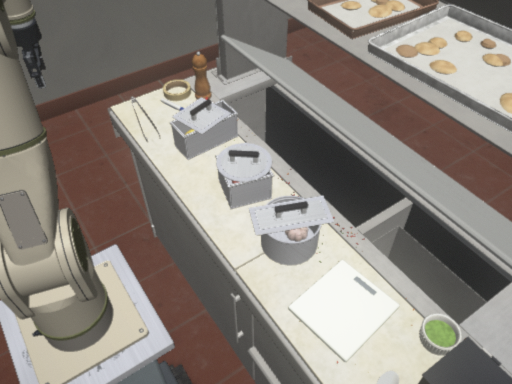

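View pics/wrist0.png

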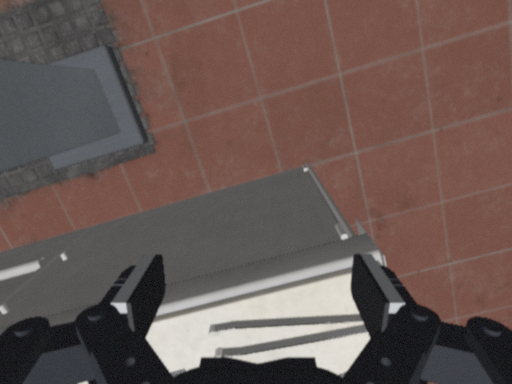

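```bash
cat > h.py <<'E'
import numpy as np, cv2
from scipy.spatial.transform import Rotation as R
def ray(cam,px):
    px=np.atleast_2d(np.asarray(px,float))
    d=np.c_[(px[:,0]-cam["cx"])/cam["fx"],-(px[:,1]-cam["cy"])/cam["fy"],-np.ones(len(px))]
    return R.from_quat(cam["orientation"]).apply(d)
def onz(cam,px,z):
    d=ray(cam,px); p=np.asarray(cam["position"]); return p+d*((z-p[2])/d[:,2])[:,None]
def proj(cam,P):
    q=R.from_quat(cam["orientation"]).inv().apply(np.atleast_2d(P)-cam["position"])
    return np.c_[cam["cx"]+cam["fx"]*q[:,0]/-q[:,2],cam["cy"]-cam["fy"]*q[:,1]/-q[:,2]]
def tri(c1,p1,c2,p2):
    d1=ray(c1,p1)[0];d2=ray(c2,p2)[0];o1=np.array(c1["position"]);o2=np.array(c2["position"])
    A=np.c_[d1,-d2];s=np.linalg.lstsq(A,o2-o1,rcond=None)[0]
    a=o1+s[0]*d1;b=o2+s[1]*d2
    return (a+b)/2,np.linalg.norm(a-b)
def crop(cam,x0,y0,x1,y1,k,name):
    cv2.imwrite(name,cv2.resize(cam["pixels"][y0:y1,x0:x1],None,fx=k,fy=k,interpolation=cv2.INTER_CUBIC))
E
python3 - <<'E'
from plant import *
from h import *
t=read_camera("top"); s=read_camera("scene")
crop(t,90,140,250,250,5,"pics/tA.png"); crop(t,250,140,430,250,4,"pics/tB.png")
crop(s,160,80,350,270,3,"pics/sA.png")
# dark bars
for n,c,roi in(("top",t,(100,150,330,225)),("scene",s,(180,90,320,225))):
    g=c["pixels"].max(2); m=np.zeros_like(g); x0,y0,x1,y1=roi
    m[y0:y1,x0:x1]=(g[y0:y1,x0:x1]<60)*255
    nn,l,st,ce=cv2.connectedComponentsWithStats(m)
    for i in range(1,nn):
        if st[i,4]>40:
            pts=np.argwhere(l==i)[:,::-1].astype(np.float32); r=cv2.minAreaRect(pts)
            print(n,st[i],ce[i],r, onz(c,[ce[i]],0.15) if n=="top" else "")
E
```

```text
top [125 150  21   3  41] [135.31707317 150.51219512] ((135.0, 151.0), (20.0, 2.0), -0.0) [[0.6095486  0.34820562 0.15      ]]
top [123 167  12  30 170] [127.98823529 181.51176471] ((128.1435089111328, 181.360107421875), (30.249980926513672, 6.075488090515137), 77.7352294921875) [[0.53056602 0.36240511 0.15      ]]
top [211 175  22  25 151] [221.75496689 186.73509934] ((221.7188720703125, 186.751953125), (5.160648822784424, 29.905296325683594), 41.423667907714844) [[0.52387075 0.12692895 0.15      ]]
top [300 179  16  29 147] [307.28571429 192.88435374] ((307.3164367675781, 192.919677734375), (4.8670854568481445, 30.061412811279297), 23.629377365112305) [[ 0.51433029 -0.08692373  0.15      ]]
top [317 187  13  29  72] [326.11111111 200.26388889] ((325.12982177734375, 202.0331268310547), (5.6509904861450195, 30.083215713500977), 21.447738647460938) [[ 0.4972068  -0.13404235  0.15      ]]
scene [ 266   90   54  102 3289] [293.38917604 136.70386136] ((295.6588134765625, 137.1497344970703), (107.84954071044922, 47.12700653076172), 43.3153190612793)
```

View pics/tA.png

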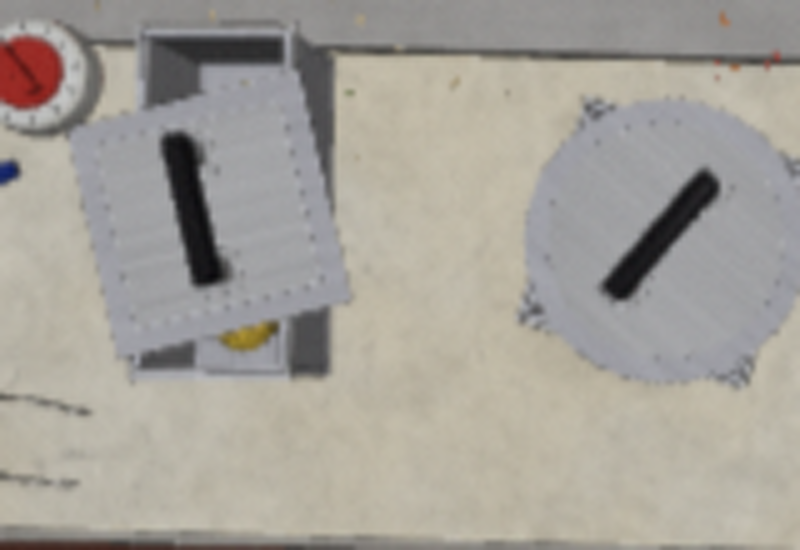

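View pics/tB.png

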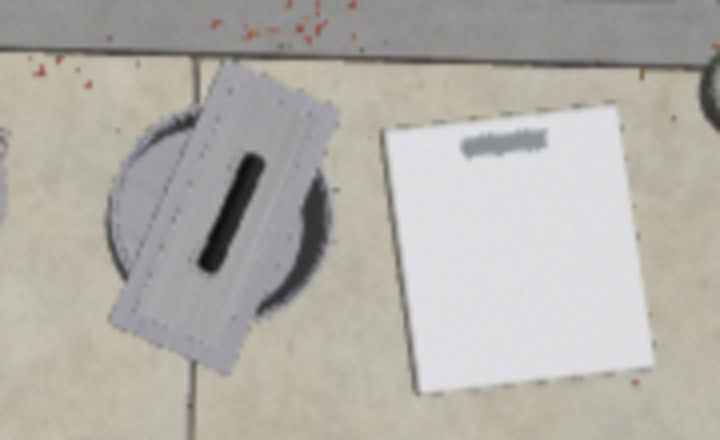

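View pics/sA.png

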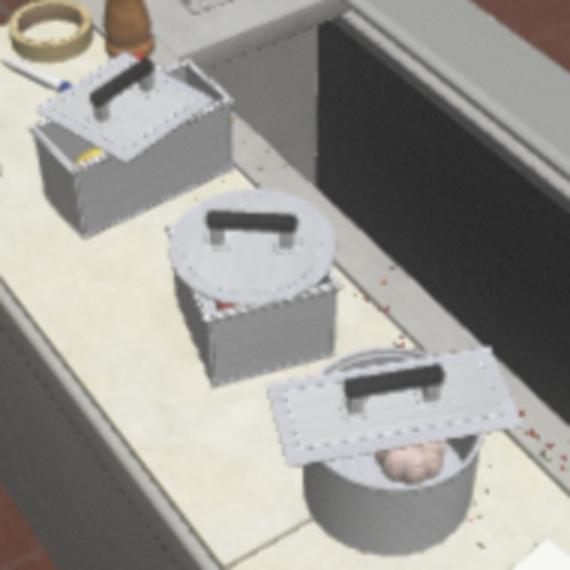

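```bash
python3 - <<'E'
from plant import *
from h import *
t=read_camera("top"); s=read_camera("scene")
print("beam left", tri(t,(40,90),s,(224,40)))
print("bar sq", tri(t,(128,181.4),s,(201,105)), "round",tri(t,(221.7,186.8),s,(160+251/3,80+221/3)),"long",tri(t,(307.3,192.9),s,(160+393/3,80+381/3)))
for n,c,L,a in(("sq",(128.14,181.36),30.2,77.7),("round",(221.7,186.75),30,131.4),("long",(307.3,192.9),30,113.6)):
    u=np.array([np.cos(np.radians(a)),np.sin(np.radians(a))])
    e=onz(t,[np.array(c)-12*u,np.array(c)+12*u],0.142); d=e[1]-e[0]
    print(n,e.mean(0),np.degrees(np.arctan2(d[1],d[0])),np.linalg.norm(d))
A=lambda x,y:(90+(x+.5)/5-.5,140+(y+.5)/5-.5)
B=lambda x,y:(250+(x+.5)/4-.5,140+(y+.5)/4-.5)
print("longpan",onz(t,[A(140,28),A(295,25),A(290,377),A(133,378)],.095).round(4))
print("sqpan",onz(t,[A(593,100),A(523,318),A(742,383),A(805,165)],.095).round(4))
print("board",onz(t,[B(383,129),B(616,104),B(654,366),B(419,393)],.015).round(4))
print("pot",onz(t,[B(108,215),B(200,105),B(332,215),B(262,315)],.095).round(4))
E
```

```text
beam left (array([0.74714004, 0.58234759, 0.18397959]), np.float64(0.0033882157121827004))
bar sq (array([0.5307161 , 0.36381527, 0.14648803]), np.float64(0.001034444813225483)) round (array([0.52409687, 0.12870488, 0.13674615]), np.float64(0.0016191936999567827)) long (array([ 0.51428034, -0.08793348,  0.1370234 ]), np.float64(0.0022549389098516412))
sq [0.53174888 0.36470037 0.142     ] -164.6696271271788 0.06128235849448151
round [0.52453001 0.12777342 0.142     ] 140.50396207427093 0.0603890630158144
long [ 0.51493731 -0.08796617  0.142     ] 157.52774083400894 0.06067634911050061
longpan [[0.6319 0.4136 0.095 ]
 [0.6357 0.331  0.095 ]
 [0.4486 0.3241 0.095 ]
 [0.4458 0.4067 0.095 ]]
sqpan [[0.5997 0.1705 0.095 ]
 [0.483  0.203  0.095 ]
 [0.4521 0.0867 0.095 ]
 [0.568  0.057  0.095 ]]
board [[ 0.587  -0.2106  0.015 ]
 [ 0.6094 -0.3759  0.015 ]
 [ 0.4248 -0.4019  0.015 ]
 [ 0.4013 -0.2375  0.015 ]]
pot [[ 0.5148 -0.0131  0.095 ]
 [ 0.5894 -0.0722  0.095 ]
 [ 0.5189 -0.1603  0.095 ]
 [ 0.452  -0.1153  0.095 ]]
```

```bash
cat > g.py <<'E'
import sys
from plant import *
from h import *
def rel(x,y,z,az):
    s=sense(); Rc=R.from_quat(s["ee_rot"]); d=Rc.inv().apply(np.array([x,y,z])-s["ee_pos"])
    a=np.radians(az); Rt=R.from_matrix(np.array([[np.cos(a),np.sin(a),0],[np.sin(a),-np.cos(a),0],[0,0,-1]]))
    rv=(Rc.inv()*Rt).as_rotvec()
    X=Rc.as_matrix()
    print("t %.2f pos %s az %.2f j %s w %.4f F %s"%(s["clock"],s["ee_pos"].round(4),np.degrees(np.arctan2(X[1,0],X[0,0])),s["joints"].round(2),s["grip_width"],s["contact_force"].round(1)))
    print("SHIFT",(d/0.12).round(3),"TURN",(np.degrees(rv)/30).round(3))
if __name__=="__main__": rel(*map(float,sys.argv[1:5]))
E
python3 g.py 0.5149 -0.088 0.22 157.5
```

```text
t 0.35 pos [0.1762 0.5996 0.2311] az 163.63 j [-1.31  0.33 -0.06  1.46  0.02  1.35 -0.09] w 0.0853 F [ 0.8 -0.2 -0. ]
SHIFT [-4.324 -4.702  0.094] TURN [-0.001  0.     0.204]
```

```bash
python3 -m jog '[[[-0.17,-0.19,0,0,0,0,-1],[-0.35,-0.38,0,0,0,0,-1],[-0.52,-0.57,0,0,0,0,-1],[-0.7,-0.76,0,0,0,0,-1],[-0.87,-0.95,0,0,0,0,-1]]]' 40
python3 -m jog '[[[-0.17,-0.19,0,0,0,0,-1],[-0.35,-0.38,0,0,0,0,-1],[-0.52,-0.57,0,0,0,0,-1],[-0.7,-0.76,0,0,0,0,-1],[-0.87,-0.95,0,0,0,0,-1]]]'
python3 g.py 0.5149 -0.088 0.22 157.5
```

```text
clock: 0.85
ee_pos: [0.2448, 0.4596, 0.2314]
ee_rot: [0.143, 0.99, 0.0, 0.0]
contact_force: [-0.1, 1.1, 0.2]
grip_width: 0.0853
clock: 1.35
ee_pos: [0.3127, 0.3208, 0.2314]
ee_rot: [0.142, 0.99, 0.0, 0.0]
contact_force: [0.8, 0.0, 0.1]
grip_width: 0.0853
t 1.35 pos [0.3127 0.3208 0.2314] az 163.62 j [-1.02 -0.07  0.11  1.91  0.01  1.3   0.38] w 0.0853 F [0.8 0.  0.1]
SHIFT [-2.577 -2.793  0.094] TURN [0.001 0.    0.204]
```

```bash
python3 -m jog '[[[-0.17,-0.19,0,0,0,0,-1],[-0.35,-0.38,0,0,0,0,-1],[-0.52,-0.57,0,0,0,0,-1],[-0.7,-0.76,0,0,0,0,-1],[-0.87,-0.95,0,0,0,0,-1]]]'
python3 -m jog '[[[-0.17,-0.19,0,0,0,0,-1],[-0.35,-0.38,0,0,0,0,-1],[-0.52,-0.57,0,0,0,0,-1],[-0.7,-0.76,0,0,0,0,-1],[-0.87,-0.95,0,0,0,0,-1]]]'
python3 g.py 0.5149 -0.088 0.22 157.5; python3 - <<'E'
from plant import *
from h import *
w=read_camera("wrist"); cv2.imwrite("pics/w1.png",w["pixels"])
E
```

```text
clock: 1.85
ee_pos: [0.3807, 0.182, 0.2315]
ee_rot: [0.142, 0.99, 0.0, 0.0]
contact_force: [1.1, -0.4, -0.7]
grip_width: 0.0853
clock: 2.35
ee_pos: [0.4488, 0.0432, 0.2315]
ee_rot: [0.142, 0.99, 0.0, 0.0]
contact_force: [1.7, 0.8, 0.1]
grip_width: 0.0855
t 2.35 pos [0.4488 0.0432 0.2315] az 163.62 j [-0.73 -0.09  0.51  1.92  0.05  1.3   1.05] w 0.0855 F [1.7 0.8 0.1]
SHIFT [-0.837 -0.893  0.096] TURN [0.001 0.001 0.204]
```

View pics/w1.png

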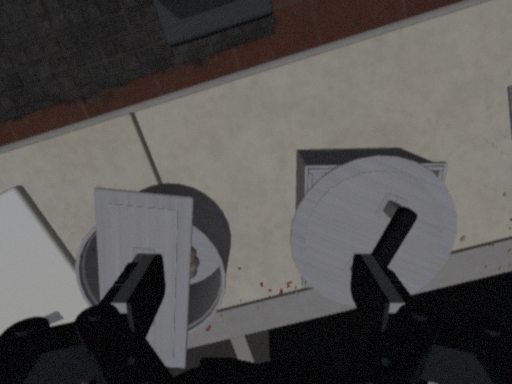

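```bash
python3 -m jog '[[[-0.2,-0.2,0,0,0,0,-1],[-0.4,-0.4,0,0,0,0.1,-1],[-0.6,-0.6,0,0,0,0.2,-1],[-0.82,-0.88,0.05,0,0,0.204,-1],[-0.82,-0.88,0.05,0,0,0.204,-1]]]'
python3 g.py 0.5149 -0.088 0.118 157.5; python3 - <<'E'
from plant import *
from h import *
t=read_camera("top"); crop(t,250,140,430,250,4,"pics/t2.png")
E
```

```text
clock: 2.9
ee_pos: [0.5133, -0.0899, 0.2249]
ee_rot: [0.198, 0.98, -0.001, 0.0]
contact_force: [0.3, 0.5, 0.4]
grip_width: 0.0853
t 2.90 pos [ 0.5133 -0.0899  0.2249] az 157.12 j [-0.57  0.11  0.7   1.78 -0.07  1.29  1.33] w 0.0853 F [0.3 0.5 0.4]
SHIFT [-0.005  0.022  0.891] TURN [-0.005  0.002 -0.013]
```

View pics/t2.png

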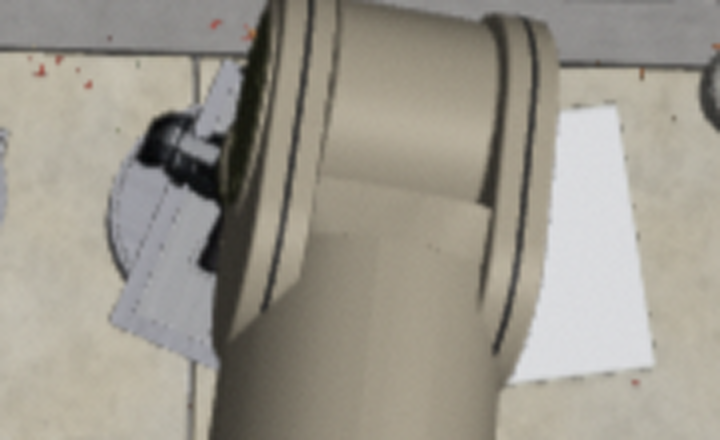

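```bash
python3 -m jog '[[[0,0.02,0.2,0,0,0,-1],[0,0.02,0.4,0,0,-0.01,-1],[0,0.02,0.6,0,0,-0.01,-1],[0,0.02,0.78,0,0,-0.01,-1],[0,0.02,0.9,0,0,-0.01,-1]]]'
python3 g.py 0.5149 -0.088 0.118 157.5
python3 - <<'E'
from plant import *
from h import *
w=read_camera("wrist"); cv2.imwrite("pics/w3.png",w["pixels"])
w=read_camera("scene"); crop(w,230,150,400,320,4,"pics/s3.png")
E
```

```text
clock: 3.45
ee_pos: [0.5132, -0.0809, 0.1159]
ee_rot: [0.192, 0.981, 0.0, -0.001]
contact_force: [0.6, -1.1, -0.6]
grip_width: 0.0853
t 3.45 pos [ 0.5132 -0.0809  0.1159] az 157.90 j [-0.53  0.23  0.68  1.91 -0.17  1.06  1.4 ] w 0.0853 F [ 0.6 -1.1 -0.6]
SHIFT [-0.035 -0.049 -0.017] TURN [ 0.    -0.003  0.013]
```

View pics/w3.png

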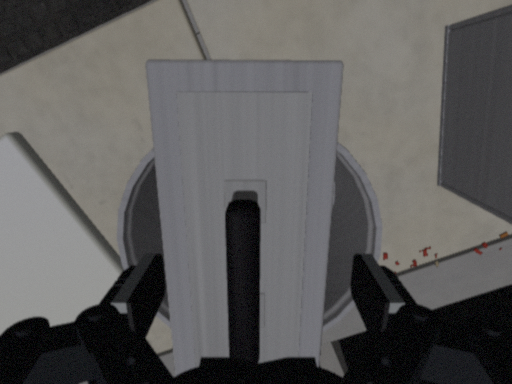

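View pics/s3.png

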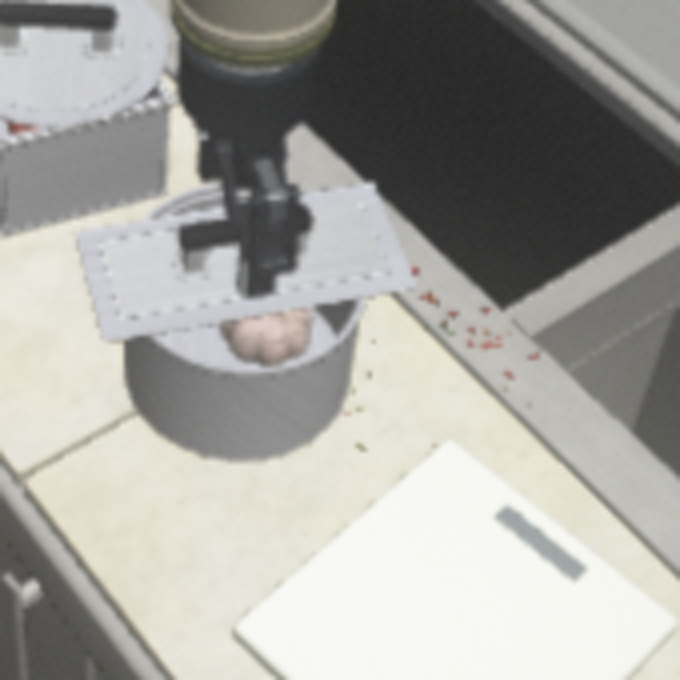

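```bash
python3 -m jog '[[[-0.03,-0.05,-0.017,0,0,0.013,-1],[-0.03,-0.05,-0.017,0,0,0.013,-1],[-0.03,-0.05,-0.017,0,0,0.013,-1],[-0.03,-0.05,-0.017,0,0,0.013,-1],[-0.03,-0.05,-0.017,0,0,0.013,-1]]]'
python3 g.py 0.5149 -0.088 0.118 157.5
python3 -m jog '[[[0,0,0,0,0,0,0.2],[0,0,0,0,0,0,0.5],[0,0,0,0,0,0,1],[0,0,0,0,0,0,1],[0,0,0,0,0,0,1]]]' 60
python3 g.py 0.5149 -0.088 0.118 157.5
```

```text
clock: 4.05
ee_pos: [0.5151, -0.0891, 0.1196]
ee_rot: [0.196, 0.981, 0.0, 0.0]
contact_force: [-1.4, -0.1, -0.6]
grip_width: 0.0855
t 4.05 pos [ 0.5151 -0.0891  0.1196] az 157.43 j [-0.52  0.23  0.69  1.9  -0.17  1.07  1.41] w 0.0855 F [-1.4 -0.1 -0.6]
SHIFT [0.005 0.008 0.013] TURN [ 0.001  0.001 -0.002]
clock: 4.55
ee_pos: [0.515, -0.0892, 0.1193]
ee_rot: [0.196, 0.981, 0.0, 0.0]
contact_force: [-0.3, -1.9, -1.6]
grip_width: 0.0131
t 4.55 pos [ 0.515  -0.0892  0.1193] az 157.42 j [-0.52  0.23  0.69  1.9  -0.17  1.07  1.41] w 0.0131 F [-0.3 -1.9 -1.6]
SHIFT [0.004 0.009 0.011] TURN [ 0.     0.    -0.003]
```

```bash
python3 -m jog '[[[0,0,-0.1,0,0,0,1],[0,0,-0.25,0,0,0,1],[0,0,-0.4,0,0,0,1],[0,0,-0.5,0,0,0,1],[0,0,-0.5,0,0,0,1]]]'
python3 g.py 0.5056 -0.3065 0.16 183
python3 - <<'E'
from plant import *
from h import *
w=read_camera("wrist"); cv2.imwrite("pics/w4.png",w["pixels"])
E
```

```text
clock: 5.05
ee_pos: [0.5158, -0.0894, 0.1811]
ee_rot: [0.196, 0.981, 0.001, 0.001]
contact_force: [0.0, 0.3, -3.6]
grip_width: 0.0131
t 5.05 pos [ 0.5158 -0.0894  0.1811] az 157.41 j [-0.55  0.15  0.7   1.83 -0.11  1.19  1.36] w 0.0131 F [ 0.   0.3 -3.6]
SHIFT [-0.616 -1.703  0.174] TURN [ 0.002  0.005 -0.853]
```

View pics/w4.png

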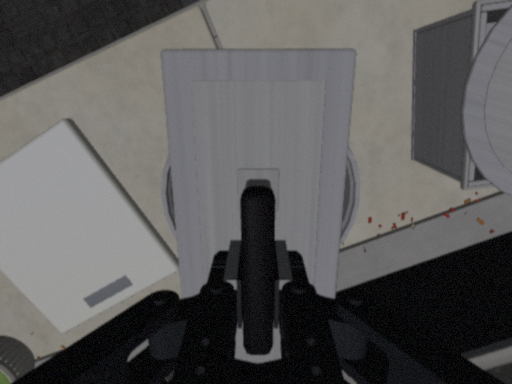

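```bash
python3 -m jog '[[[-0.06,-0.15,0,0,0,-0.1,1],[-0.12,-0.33,0,0,0,-0.2,1],[-0.18,-0.5,0,0,0,-0.3,1],[-0.24,-0.68,0,0,0,-0.4,1],[-0.3,-0.85,0,0,0,-0.45,1]]]'
python3 g.py 0.5056 -0.3065 0.16 183
```

```text
clock: 5.6
ee_pos: [0.5082, -0.1981, 0.1782]
ee_rot: [0.078, 0.997, 0.0, -0.001]
contact_force: [-0.7, -0.9, -2.5]
grip_width: 0.0126
t 5.60 pos [ 0.5082 -0.1981  0.1782] az 171.03 j [-0.36  0.23  0.74  1.78 -0.16  1.2   1.85] w 0.0126 F [-0.7 -0.9 -2.5]
SHIFT [-0.12  -0.896  0.152] TURN [ 0.    -0.003 -0.399]
```

```bash
python3 -m jog '[[[-0.02,-0.2,0,0,0,-0.1,1],[-0.05,-0.45,0,0,0,-0.2,1],[-0.08,-0.7,0.05,0,0,-0.3,1],[-0.12,-0.88,0.1,0,0,-0.3,1],[-0.12,-0.88,0.15,0,0,-0.3,1]]]'
python3 g.py 0.5056 -0.3065 0.045 180
```

```text
clock: 6.1
ee_pos: [0.5048, -0.3073, 0.16]
ee_rot: [0.003, 1.0, -0.001, -0.001]
contact_force: [0.8, -0.1, -2.9]
grip_width: 0.0127
t 6.10 pos [ 0.5048 -0.3073  0.16  ] az 179.66 j [-0.13  0.37  0.75  1.68 -0.27  1.2   2.25] w 0.0127 F [ 0.8 -0.1 -2.9]
SHIFT [-0.008  0.008  0.958] TURN [-0.003 -0.004 -0.011]
```

```bash
python3 - <<'E'
from plant import *
from h import *
w=read_camera("scene"); crop(w,200,120,500,384,2.2,"pics/s5.png")
E
```

```text
(no output)
```

View pics/s5.png

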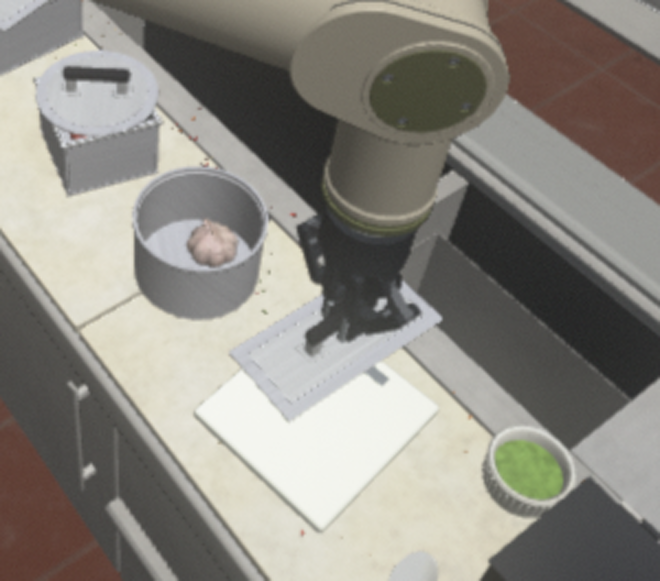

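```bash
python3 -m jog '[[[0,0.01,0.25,0,0,0,1],[0,0.01,0.5,0,0,0,1],[0,0.01,0.75,0,0,0,1],[0,0.01,0.9,0,0,0,1],[0,0.01,0.9,0,0,0,1]]]'
python3 g.py 0.5056 -0.3065 0.04 180
python3 -m jog '[[[0,0,0.02,0,0,0,1],[0,0,0.04,0,0,0,1],[0,0,0.06,0,0,0,1],[0,0,0.08,0,0,0,1],[0,0,0.08,0,0,0,1]]]'
python3 g.py 0.5056 -0.3065 0.04 180
```

```text
clock: 6.65
ee_pos: [0.505, -0.3002, 0.0503]
ee_rot: [0.0, 1.0, 0.001, -0.003]
contact_force: [0.7, 0.7, -2.4]
grip_width: 0.013
t 6.65 pos [ 0.505  -0.3002  0.0503] az 179.99 j [-0.08  0.5   0.68  1.78 -0.36  1.    2.31] w 0.0130 F [ 0.7  0.7 -2.4]
SHIFT [-0.006 -0.052  0.085] TURN [ 0.005 -0.01  -0.   ]
clock: 7.15
ee_pos: [0.5065, -0.3026, 0.0437]
ee_rot: [0.001, 1.0, 0.0, 0.0]
contact_force: [-0.3, 1.0, -2.1]
grip_width: 0.0129
t 7.15 pos [ 0.5065 -0.3026  0.0437] az 179.91 j [-0.08  0.51  0.68  1.78 -0.37  0.99  2.32] w 0.0129 F [-0.3  1.  -2.1]
SHIFT [ 0.008 -0.033  0.031] TURN [ 0.     0.    -0.003]
```

```bash
python3 -m jog '[[[0,0,0.01,0,0,0,1],[0,0,0.02,0,0,0,1],[0,0,0.03,0,0,0,1],[0,0,0.035,0,0,0,1],[0,0,0.035,0,0,0,1]]]'
python3 g.py 0.5056 -0.3065 0.04 180
python3 - <<'E'
from plant import *
from h import *
w=read_camera("scene"); crop(w,280,220,430,384,4,"pics/s6.png")
E
```

```text
clock: 7.65
ee_pos: [0.5065, -0.3027, 0.0395]
ee_rot: [0.001, 1.0, 0.0, -0.0]
contact_force: [-0.8, -0.4, -3.0]
grip_width: 0.0128
t 7.65 pos [ 0.5065 -0.3027  0.0395] az 179.91 j [-0.07  0.51  0.67  1.78 -0.38  0.98  2.32] w 0.0128 F [-0.8 -0.4 -3. ]
SHIFT [ 0.008 -0.032 -0.004] TURN [ 0.    -0.    -0.003]
```

View pics/s6.png

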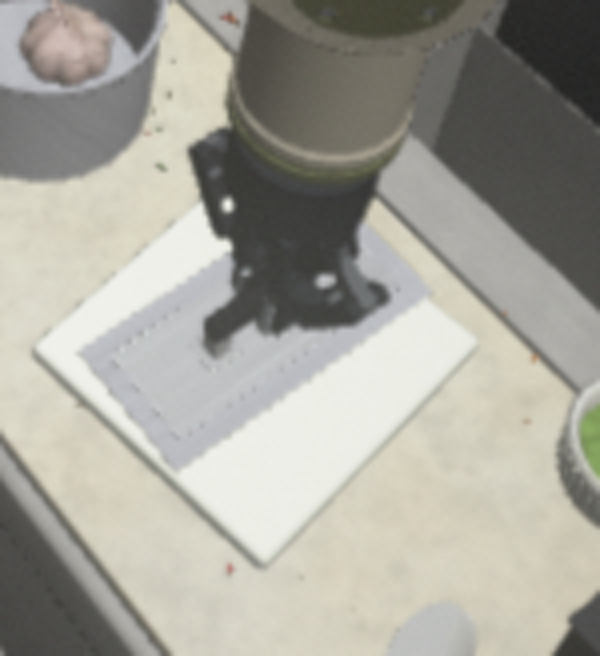

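```bash
python3 -m jog '[[[0,0,0.005,0,0,0,1],[0,0,0.01,0,0,0,1],[0,0,0.015,0,0,0,1],[0,0,0.015,0,0,0,1],[0,0,0.015,0,0,0,1]]]'
python3 g.py 0.5056 -0.3065 0.037 180
```

```text
clock: 8.2
ee_pos: [0.5066, -0.3025, 0.0392]
ee_rot: [0.001, 1.0, 0.001, 0.0]
contact_force: [-7.2, 6.8, 16.6]
grip_width: 0.0127
t 8.20 pos [ 0.5066 -0.3025  0.0392] az 179.92 j [-0.07  0.51  0.67  1.78 -0.38  0.98  2.32] w 0.0127 F [-7.2  6.8 16.6]
SHIFT [ 0.008 -0.034  0.018] TURN [ 0.003  0.001 -0.003]
```

```bash
python3 -m jog '[[[0,0,-0.012,0,0,0,0.6],[0,0,-0.012,0,0,0,0],[0,0,-0.012,0,0,0,-1],[0,0,-0.012,0,0,0,-1],[0,0,-0.012,0,0,0,-1]]]'
python3 -m jog '[[[0,0,-0.2,0,0,0,-1],[0,0,-0.45,0,0,0,-1],[0,0,-0.7,0,0,0,-1],[0,0,-0.95,0,0,0,-1],[0,0,-1,0,0,0,-1]]]'
python3 g.py 0.5245 0.128 0.22 140.5
```

```text
clock: 8.7
ee_pos: [0.5065, -0.3027, 0.039]
ee_rot: [0.001, 1.0, 0.0, -0.0]
contact_force: [0.5, -0.8, -1.2]
grip_width: 0.0742
clock: 9.2
ee_pos: [0.5078, -0.3037, 0.1625]
ee_rot: [0.001, 1.0, -0.001, 0.002]
contact_force: [-0.4, -0.4, -0.1]
grip_width: 0.0854
t 9.20 pos [ 0.5078 -0.3037  0.1625] az 179.90 j [-0.14  0.37  0.75  1.68 -0.27  1.2   2.24] w 0.0854 F [-0.4 -0.4 -0.1]
SHIFT [-0.135  3.597 -0.484] TURN [0.    0.009 1.313]
```

```bash
python3 -m jog '[[[0,0.1,-0.2,0,0,0,-1],[-0.03,0.35,-0.4,0,0,0,-1],[-0.05,0.6,-0.5,0,0,0,-1],[-0.06,0.8,-0.5,0,0,0,-1],[-0.07,1,-0.5,0,0,0,-1]]]'
python3 -m jog '[[[0,0.2,0,0,0,0.1,-1],[0,0.4,0,0,0,0.2,-1],[0,0.6,0,0,0,0.3,-1],[0,0.8,0,0,0,0.4,-1],[0,1,0,0,0,0.5,-1]]]'
python3 g.py 0.5245 0.128 0.21 140.5
python3 - <<'E'
from plant import *
from h import *
t=read_camera("top"); crop(t,90,140,430,250,2.35,"pics/t7.png")
s=read_camera("scene"); crop(s,160,80,440,384,1.9,"pics/s7.png")
E
```

```text
clock: 9.7
ee_pos: [0.5152, -0.1814, 0.219]
ee_rot: [0.0, 1.0, 0.0, 0.0]
contact_force: [-0.2, 1.3, -0.3]
grip_width: 0.0855
clock: 10.2
ee_pos: [0.515, -0.0616, 0.2186]
ee_rot: [0.132, 0.991, 0.0, -0.0]
contact_force: [0.4, -0.5, -0.6]
grip_width: 0.085
t 10.20 pos [ 0.515  -0.0616  0.2186] az 164.80 j [-0.58  0.1   0.66  1.79 -0.07  1.27  1.4 ] w 0.0850 F [ 0.4 -0.5 -0.6]
SHIFT [0.338 1.546 0.072] TURN [-0.    -0.001  0.81 ]
```

View pics/s7.png

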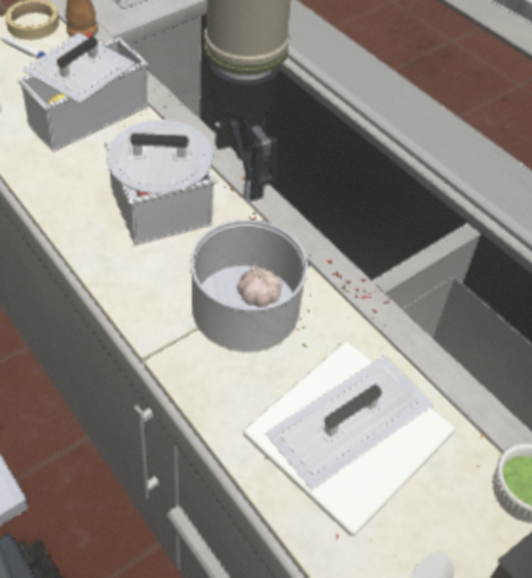

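View pics/t7.png

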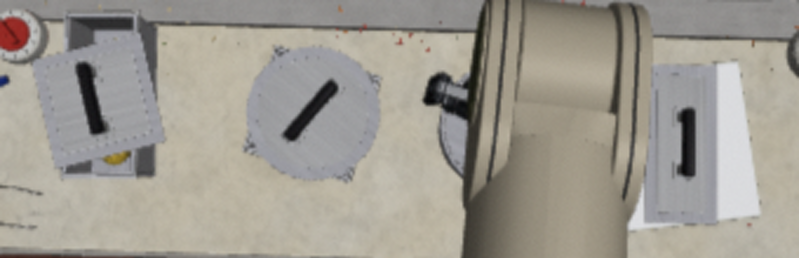

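```bash
python3 -m jog '[[[0.04,0.2,0,0,0,0.1,-1],[0.08,0.4,0,0,0,0.2,-1],[0.12,0.6,0,0,0,0.3,-1],[0.16,0.75,0,0,0,0.4,-1],[0.2,0.85,0,0,0,0.5,-1]]]'
python3 g.py 0.5245 0.128 0.21 140.5
```

```text
clock: 10.8
ee_pos: [0.5186, 0.043, 0.2186]
ee_rot: [0.26, 0.966, -0.0, -0.0]
contact_force: [-0.6, 0.9, 0.1]
grip_width: 0.0856
t 10.80 pos [0.5186 0.043  0.2186] az 149.88 j [-0.72  0.11  0.6   1.78 -0.06  1.27  0.93] w 0.0856 F [-0.6  0.9  0.1]
SHIFT [0.313 0.637 0.072] TURN [-0.001 -0.001  0.313]
```

```bash
python3 -m jog '[[[0.07,0.15,0,0,0,0.1,-1],[0.15,0.3,0,0,0,0.2,-1],[0.23,0.45,0,0,0,0.313,-1],[0.313,0.637,0.07,0,0,0.313,-1],[0.313,0.637,0.07,0,0,0.313,-1]]]'
python3 g.py 0.5245 0.128 0.1185 140.5
python3 - <<'E'
from plant import *
from h import *
t=read_camera("top"); crop(t,90,140,430,250,2.35,"pics/t8.png")
s=read_camera("scene"); crop(s,230,190,330,270,6,"pics/s8.png")
E
```

```text
clock: 11.3
ee_pos: [0.5238, 0.13, 0.2092]
ee_rot: [0.335, 0.942, -0.0, -0.001]
contact_force: [-0.9, 0.1, -0.5]
grip_width: 0.0854
t 11.30 pos [0.5238 0.13   0.2092] az 140.80 j [-0.81  0.16  0.54  1.74 -0.09  1.26  0.64] w 0.0854 F [-0.9  0.1 -0.5]
SHIFT [-0.017 -0.008  0.755] TURN [-0.003 -0.003  0.01 ]
```

View pics/t8.png

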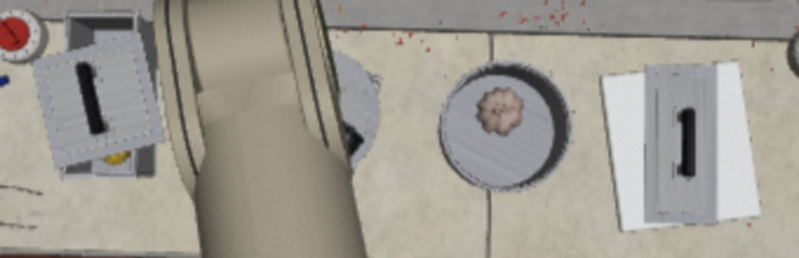

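View pics/s8.png

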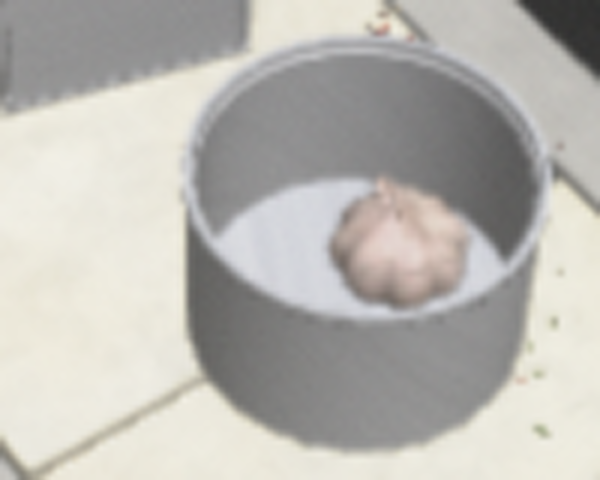

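```bash
python3 - <<'E'
from plant import *
from h import *
t=read_camera("top"); s=read_camera("scene"); crop(t,270,155,345,230,8,"pics/t9.png")
S=lambda x,y:(230+(x+.5)/6-.5,190+(y+.5)/6-.5)
P=onz(s,[S(*p) for p in[(183,168),(240,82),(365,35),(490,75),(552,165),(510,268),(375,320),(240,270)]],.095)[:,:2]
A=np.c_[2*P,np.ones(len(P))];c=np.linalg.lstsq(A,(P**2).sum(1),rcond=None)[0]
print(c[:2],np.sqrt(c[2]+c[0]**2+c[1]**2),np.linalg.norm(P-c[:2],axis=1).round(4))
E
```

```text
[ 0.51607444 -0.08805911] 0.07267912927584677 [0.0747 0.0697 0.0736 0.0732 0.0732 0.0711 0.0734 0.0723]
```

View pics/t9.png

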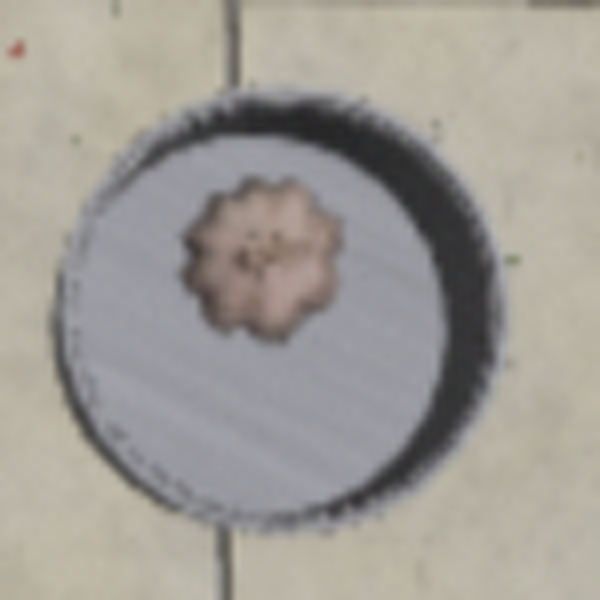

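```bash
python3 - <<'E'
from plant import *
from h import *
t=read_camera("top"); print(onz(t,[(304.7,193.4)],.095))
E
python3 -m jog '[[[0,-0.01,0.2,0,0,0.01,-1],[-0.01,-0.01,0.4,0,0,0.01,-1],[-0.015,-0.01,0.6,0,0,0.01,-1],[-0.015,-0.01,0.75,0,0,0.01,-1],[-0.015,-0.01,0.75,0,0,0.01,-1]]]'
python3 g.py 0.5243 0.128 0.1185 140.5
python3 - <<'E'
from plant import *
from h import *
w=read_camera("wrist"); cv2.imwrite("pics/w10.png",w["pixels"])
E
```

```text
[[ 0.51678408 -0.08688451  0.095     ]]
clock: 12.05
ee_pos: [0.5239, 0.1236, 0.1189]
ee_rot: [0.341, 0.94, -0.001, -0.001]
contact_force: [-0.5, -0.8, 0.4]
grip_width: 0.0858
t 12.05 pos [0.5239 0.1236 0.1189] az 140.16 j [-0.78  0.26  0.54  1.85 -0.15  1.08  0.68] w 0.0858 F [-0.5 -0.8  0.4]
SHIFT [0.02  0.03  0.003] TURN [-0.006 -0.003 -0.011]
```

View pics/w10.png

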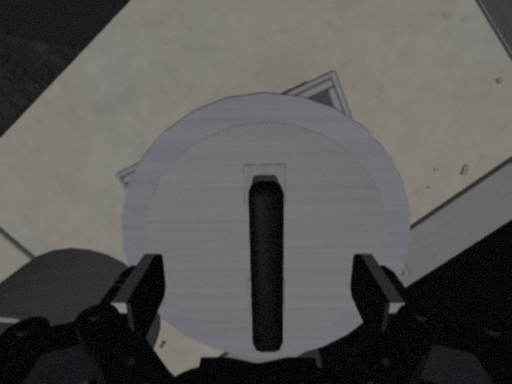

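```bash
python3 -m jog '[[[0.02,0.03,0.003,0,0,-0.011,-1],[0.02,0.03,0.003,0,0,-0.011,-1],[0.02,0.03,0.003,0,0,-0.011,-1],[0.02,0.03,0.003,0,0,-0.011,-1],[0.02,0.03,0.003,0,0,-0.011,-0.5]]]'
python3 g.py 0.5243 0.128 0.1185 140.5
python3 -m jog '[[[0,0,0,0,0,0,0.2],[0,0,0,0,0,0,0.5],[0,0,0,0,0,0,1],[0,0,0,0,0,0,1],[0,0,0,0,0,0,1]]]' 60
python3 g.py 0.5243 0.128 0.1185 140.5
```

```text
clock: 12.6
ee_pos: [0.5257, 0.1293, 0.1207]
ee_rot: [0.337, 0.941, 0.0, 0.0]
contact_force: [-0.7, -0.2, -0.1]
grip_width: 0.0733
t 12.60 pos [0.5257 0.1293 0.1207] az 140.56 j [-0.79  0.26  0.53  1.84 -0.15  1.08  0.68] w 0.0733 F [-0.7 -0.2 -0.1]
SHIFT [ 0.002 -0.016  0.018] TURN [0.001 0.    0.002]
clock: 13.1
ee_pos: [0.5257, 0.1292, 0.1206]
ee_rot: [0.337, 0.941, 0.0, 0.0]
contact_force: [-0.3, 0.3, 1.1]
grip_width: 0.013
t 13.10 pos [0.5257 0.1292 0.1206] az 140.55 j [-0.79  0.26  0.53  1.84 -0.15  1.08  0.68] w 0.0130 F [-0.3  0.3  1.1]
SHIFT [ 0.002 -0.015  0.017] TURN [0.    0.    0.002]
```

```bash
python3 -m jog '[[[0,0,-0.1,0,0,0,1],[0,0,-0.25,0,0,0,1],[0,0,-0.4,0,0,0,1],[0,0,-0.55,0,0,0,1],[0,0,-0.55,0,0,0,1]]]'
python3 g.py 0.5165 -0.0875 0.185 140.5
python3 - <<'E'
from plant import *
from h import *
w=read_camera("wrist"); cv2.imwrite("pics/w11.png",w["pixels"]); s=sense()
z=s["ee_pos"][2]+.019+.007
P=onz(w,[(258,183),(258,355)],z); print(R.from_quat(s["ee_rot"]).inv().apply(P-s["ee_pos"]).round(4))
E
```

```text
clock: 13.6
ee_pos: [0.5268, 0.1295, 0.1891]
ee_rot: [0.338, 0.941, 0.001, 0.001]
contact_force: [0.0, -0.0, -2.5]
grip_width: 0.0129
t 13.60 pos [0.5268 0.1295 0.1891] az 140.54 j [-0.81  0.18  0.55  1.77 -0.1   1.21  0.65] w 0.0129 F [ 0.  -0.  -2.5]
SHIFT [-1.083 -1.451  0.03 ] TURN [0.007 0.003 0.001]
[[ 0.0427  0.0017 -0.026 ]
 [-0.0403  0.0018 -0.026 ]]
```

View pics/w11.png

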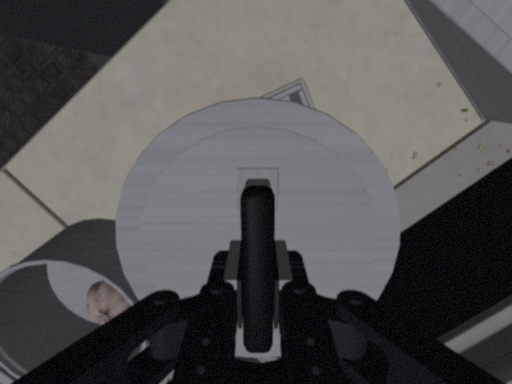

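```bash
python3 -m jog '[[[-0.1,-0.14,0,0,0,0,1],[-0.21,-0.28,0,0,0,0,1],[-0.32,-0.43,0,0,0,0,1],[-0.43,-0.58,0,0,0,0,1],[-0.54,-0.73,0,0,0,0,1]]]'
python3 -m jog '[[[-0.12,-0.16,0,0,0,0,1],[-0.24,-0.32,0,0,0,0,1],[-0.36,-0.48,0,0,0,0,1],[-0.48,-0.64,0,0,0,0,1],[-0.54,-0.72,0.0,0,0,0,1]]]'
python3 g.py 0.5165 -0.0875 0.14 140.5
python3 -m jog '[[[0,0,0,0,0,0,1],[0,0,0.1,0,0,0,1],[0,0,0.2,0,0,0,1],[0,0,0.3,0,0,0,1],[0,0,0.3,0,0,0,1]]]'
python3 g.py 0.5165 -0.0875 0.14 140.5
```

```text
clock: 14.15
ee_pos: [0.5191, 0.0195, 0.1853]
ee_rot: [0.337, 0.941, -0.0, -0.001]
contact_force: [0.3, 0.0, -2.8]
grip_width: 0.0127
clock: 14.65
ee_pos: [0.5142, -0.0896, 0.1855]
ee_rot: [0.339, 0.941, -0.001, -0.001]
contact_force: [0.5, 0.3, -2.6]
grip_width: 0.013
t 14.65 pos [ 0.5142 -0.0896  0.1855] az 140.41 j [-0.55  0.15  0.7   1.82 -0.1   1.21  1.06] w 0.0130 F [ 0.5  0.3 -2.6]
SHIFT [-0.004  0.027  0.379] TURN [-0.003 -0.001 -0.003]
clock: 15.15
ee_pos: [0.5138, -0.0866, 0.148]
ee_rot: [0.337, 0.942, -0.001, -0.002]
contact_force: [-0.5, 0.7, -2.8]
grip_width: 0.0129
t 15.15 pos [ 0.5138 -0.0866  0.148 ] az 140.62 j [-0.54  0.19  0.7   1.87 -0.14  1.13  1.09] w 0.0129 F [-0.5  0.7 -2.8]
SHIFT [-0.022  0.008  0.067] TURN [-0.005 -0.005  0.004]
```

```bash
python3 -m jog '[[[-0.025,0.01,0.02,0,0,0,1],[-0.025,0.01,0.04,0,0,0,1],[-0.025,0.01,0.06,0,0,0,1],[-0.025,0.01,0.06,0,0,0,1],[-0.025,0.01,0.06,0,0,0,1]]]'
python3 g.py 0.5175 -0.088 0.1086 140.5
python3 - <<'E'
from plant import *
from h import *
w=read_camera("wrist"); cv2.imwrite("pics/w12.png",w["pixels"])
s=read_camera("scene"); crop(s,230,170,340,280,5,"pics/s12.png")
E
```

```text
clock: 15.65
ee_pos: [0.5182, -0.0884, 0.1433]
ee_rot: [0.337, 0.941, 0.0, 0.0]
contact_force: [-0.3, 0.5, -2.9]
grip_width: 0.0126
t 15.65 pos [ 0.5182 -0.0884  0.1433] az 140.55 j [-0.54  0.21  0.7   1.87 -0.15  1.12  1.1 ] w 0.0126 F [-0.3  0.5 -2.9]
SHIFT [ 0.007 -0.001  0.289] TURN [0.    0.    0.002]
```

View pics/w12.png

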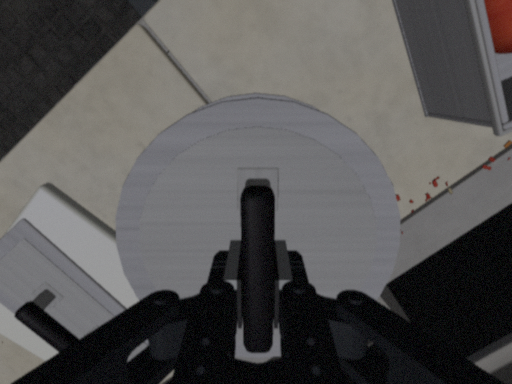

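View pics/s12.png

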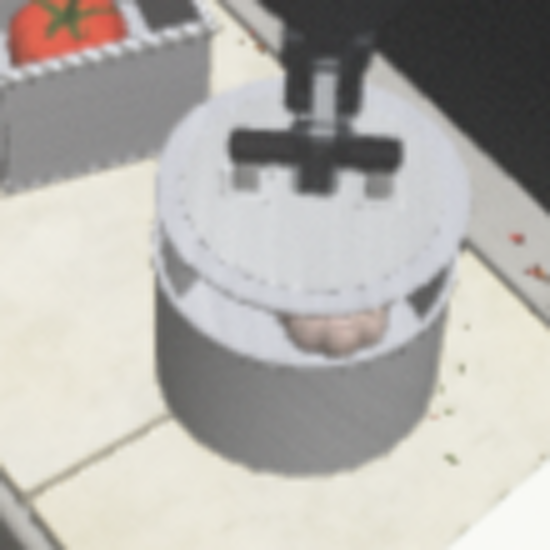

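```bash
python3 -m jog '[[[0.005,0,0.05,0,0,0,1],[0.005,0,0.1,0,0,0,1],[0.005,0,0.14,0,0,0,1],[0.005,0,0.16,0,0,0,1],[0.005,0,0.16,0,0,0,1]]]'
python3 -m jog '[[[0,0,0.02,0,0,0,1],[0,0,0.04,0,0,0,1],[0,0,0.06,0,0,0,1],[0,0,0.08,0,0,0,1],[0,0,0.08,0,0,0,1]]]'
python3 g.py 0.5175 -0.088 0.1086 140.5
```

```text
clock: 16.25
ee_pos: [0.5174, -0.0881, 0.1235]
ee_rot: [0.337, 0.941, -0.0, -0.0]
contact_force: [0.1, -0.4, -1.2]
grip_width: 0.0125
clock: 16.75
ee_pos: [0.5175, -0.088, 0.114]
ee_rot: [0.337, 0.941, -0.0, -0.0]
contact_force: [0.2, 0.2, -2.4]
grip_width: 0.0131
t 16.75 pos [ 0.5175 -0.088   0.114 ] az 140.55 j [-0.52  0.25  0.69  1.9  -0.18  1.06  1.12] w 0.0131 F [ 0.2  0.2 -2.4]
SHIFT [ 0.    -0.     0.045] TURN [-0.001 -0.001  0.002]
```

Plug is inside with no contact. Lower the rest.

```bash
python3 -m jog '[[[0,0,0.01,0,0,0,1],[0,0,0.02,0,0,0,1],[0,0,0.03,0,0,0,1],[0,0,0.04,0,0,0,1],[0,0,0.045,0,0,0,1]]]'
python3 g.py 0.5175 -0.088 0.1086 140.5
```

```text
clock: 17.25
ee_pos: [0.5177, -0.088, 0.1089]
ee_rot: [0.337, 0.941, 0.0, -0.0]
contact_force: [-0.6, 0.7, -3.1]
grip_width: 0.0129
t 17.25 pos [ 0.5177 -0.088   0.1089] az 140.56 j [-0.52  0.25  0.68  1.9  -0.18  1.05  1.12] w 0.0129 F [-0.6  0.7 -3.1]
SHIFT [ 0.001 -0.001  0.002] TURN [-0.    -0.     0.002]
```

```bash
python3 -m jog '[[[0,0,0.004,0,0,0,1],[0,0,0.008,0,0,0,1],[0,0,0.012,0,0,0,1],[0,0,0.012,0,0,0,1],[0,0,0.012,0,0,0,1]]]'
python3 g.py 0.5175 -0.088 0.1086 140.5
```

```text
clock: 17.75
ee_pos: [0.5177, -0.088, 0.1085]
ee_rot: [0.338, 0.941, 0.0, -0.0]
contact_force: [-6.9, 1.5, 11.1]
grip_width: 0.013
t 17.75 pos [ 0.5177 -0.088   0.1085] az 140.55 j [-0.52  0.25  0.68  1.9  -0.19  1.05  1.13] w 0.0130 F [-6.9  1.5 11.1]
SHIFT [ 0.002 -0.001 -0.001] TURN [ 0.001 -0.001  0.002]
```

Seated at 0.1085 exactly as predicted. Release and rise, then on to the square lid.

```bash
python3 -m jog '[[[0,0,-0.012,0,0,0,0.6],[0,0,-0.012,0,0,0,0],[0,0,-0.012,0,0,0,-1],[0,0,-0.012,0,0,0,-1],[0,0,-0.012,0,0,0,-1]]]'
python3 -m jog '[[[0,0,-0.2,0,0,0,-1],[0,0,-0.45,0,0,0,-1],[0,0,-0.7,0,0,0,-1],[0,0,-0.9,0,0,0,-1],[0,0,-0.9,0,0,0,-1]]]'
python3 g.py 0.5315 0.3645 0.22 195.3
python3 - <<'E'
from plant import *
from h import *
s=read_camera("scene"); crop(s,160,80,340,280,3,"pics/s13.png")
E
```

```text
clock: 18.25
ee_pos: [0.5177, -0.088, 0.1089]
ee_rot: [0.337, 0.941, -0.0, -0.0]
contact_force: [0.3, 0.1, -0.2]
grip_width: 0.0741
clock: 18.75
ee_pos: [0.5193, -0.0884, 0.2201]
ee_rot: [0.338, 0.941, 0.001, 0.002]
contact_force: [0.9, -0.6, -1.2]
grip_width: 0.0852
t 18.75 pos [ 0.5193 -0.0884  0.2201] az 140.55 j [-0.57  0.12  0.71  1.77 -0.09  1.27  1.05] w 0.0852 F [ 0.9 -0.6 -1.2]
SHIFT [2.32  2.979 0.004] TURN [ 0.003  0.01  -1.825]
```

View pics/s13.png

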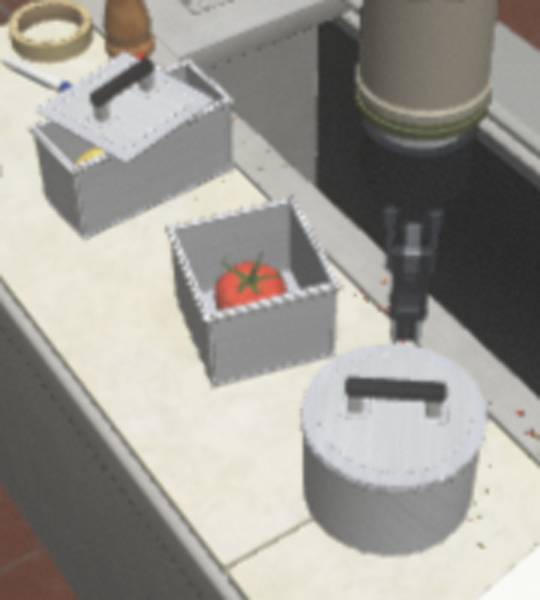

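```bash
python3 -m jog '[[[0.15,0.2,0,0,0,0,-1],[0.3,0.4,0,0,0,0,-1],[0.46,0.6,0,0,0,0,-1],[0.62,0.8,0,0,0,0,-1],[0.77,0.99,0,0,0,0,-1]]]'
python3 -m jog '[[[0.15,0.2,0,0,0,-0.15,-1],[0.3,0.4,0,0,0,-0.3,-1],[0.46,0.6,0,0,0,-0.5,-1],[0.62,0.8,0,0,0,-0.7,-1],[0.77,0.99,0,0,0,-0.9,-1]]]'
python3 g.py 0.5315 0.3645 0.22 195.3
```

```text
clock: 19.3
ee_pos: [0.5212, 0.0638, 0.2158]
ee_rot: [0.337, 0.941, -0.0, -0.001]
contact_force: [0.4, -0.0, 0.3]
grip_width: 0.0859
clock: 19.8
ee_pos: [0.5257, 0.2152, 0.2164]
ee_rot: [0.104, 0.995, -0.0, -0.0]
contact_force: [0.8, -0.6, -0.4]
grip_width: 0.0852
t 19.80 pos [0.5257 0.2152 0.2164] az 168.08 j [-0.86  0.22  0.45  1.66 -0.1   1.28  0.98] w 0.0852 F [ 0.8 -0.6 -0.4]
SHIFT [ 0.209  1.227 -0.03 ] TURN [-0.    -0.001 -0.907]
```

```bash
python3 -m jog '[[[0.04,0.2,0,0,0,-0.15,-1],[0.08,0.4,0,0,0,-0.3,-1],[0.12,0.6,0,0,0,-0.5,-1],[0.16,0.8,0,0,0,-0.7,-1],[0.2,0.95,0,0,0,-0.85,-1]]]'
python3 g.py 0.5315 0.3645 0.22 195.3
python3 - <<'E'
from plant import *
from h import *
w=read_camera("wrist"); cv2.imwrite("pics/w14.png",w["pixels"])
t=read_camera("top"); crop(t,170,145,270,230,8,"pics/t14.png")
E
```

```text
clock: 20.3
ee_pos: [0.5264, 0.3319, 0.2161]
ee_rot: [-0.118, 0.993, 0.0, -0.001]
contact_force: [-0.3, 0.6, -0.4]
grip_width: 0.0857
t 20.30 pos [0.5264 0.3319 0.2161] az -166.39 j [-0.9   0.34  0.34  1.51 -0.12  1.31  1.26] w 0.0857 F [-0.3  0.6 -0.4]
SHIFT [-0.105  0.254 -0.033] TURN [ 0.001 -0.002 -0.056]
```

View pics/w14.png

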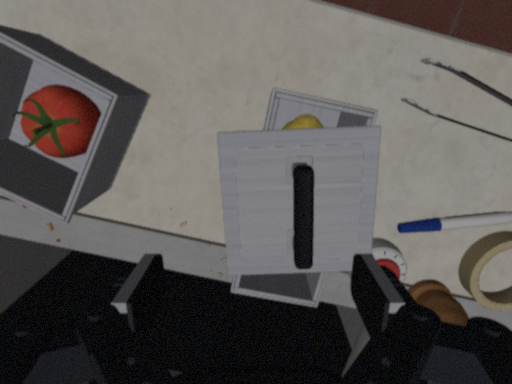

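View pics/t14.png

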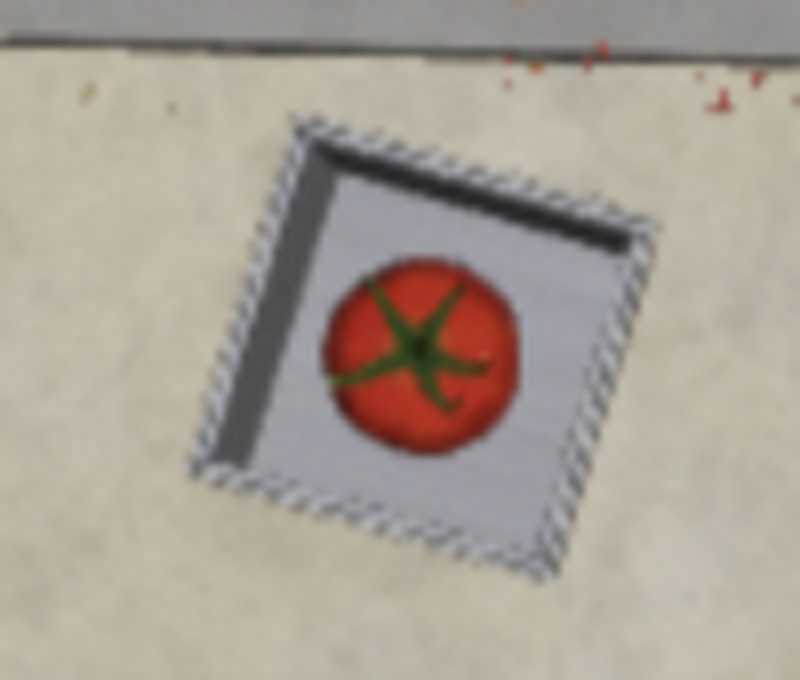

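```bash
python3 - <<'E'
from plant import *
from h import *
t=read_camera("top"); w=read_camera("wrist")
P=onz(t,[(170+(x+.5)/8-.5,145+(y+.5)/8-.5) for x,y in[(300,119),(658,224),(546,577),(193,474)]],.095)
print(P.round(4),P.mean(0)); e=[P[0]-P[3],P[1]-P[2],P[3]-P[2],P[0]-P[1]]
for v in e: print(np.linalg.norm(v),np.degrees(np.arctan2(v[1],v[0])))
B=onz(w,[(304,166),(304,268)],.144); print(B,B.mean(0),np.degrees(np.arctan2(*(B[0]-B[1])[[1,0]])))
E
python3 -m jog '[[[-0.03,0.06,0,0,0,-0.03,-1],[-0.06,0.15,0,0,0,-0.056,-1],[-0.105,0.254,0,0,0,-0.056,-1],[-0.105,0.254,0.2,0,0,-0.056,-1],[-0.105,0.254,0.3,0,0,-0.056,-1]]]'
python3 g.py 0.5315 0.3645 0.119 195.3
```

```text
[[0.6    0.1736 0.095 ]
 [0.5682 0.0538 0.095 ]
 [0.4508 0.0872 0.095 ]
 [0.4813 0.2043 0.095 ]] [0.52508145 0.12971492 0.095     ]
0.12257945011281708 -14.50237079545018
0.12201606946677881 -15.863092250598934
0.12100654723094106 75.38960374914218
0.12390658067166554 75.11570519319545
[[0.49299881 0.35522835 0.144     ]
 [0.56905175 0.37694331 0.144     ]] [0.53102528 0.36608583 0.144     ] -164.06467615766175
clock: 21.0
ee_pos: [0.5319, 0.3629, 0.1792]
ee_rot: [-0.129, 0.992, -0.0, -0.001]
contact_force: [-0.1, 0.0, -1.3]
grip_width: 0.0856
t 21.00 pos [0.5319 0.3629 0.1792] az -165.20 j [-0.91  0.41  0.32  1.49 -0.13  1.26  1.25] w 0.0856 F [-0.1  0.  -1.3]
SHIFT [-0.001  0.014  0.502] TURN [-0.001 -0.003 -0.017]
```

```bash
python3 -m jog '[[[0,0.015,0.1,0,0,-0.017,-1],[0,0.015,0.2,0,0,-0.017,-1],[0,0.015,0.35,0,0,-0.017,-1],[0,0.015,0.49,0,0,-0.017,-1],[0,0.015,0.49,0,0,-0.017,-1]]]'
python3 -m jog '[[[0,0,0,0,0,0,-1],[0,0,0,0,0,0,-1],[0,0,0,0,0,0,-1],[0,0,0,0,0,0,-1],[0,0,0,0,0,0,-1]]]'
python3 g.py 0.5315 0.365 0.119 195.4
python3 - <<'E'
from plant import *
from h import *
w=read_camera("wrist"); cv2.imwrite("pics/w15.png",w["pixels"])
E
```

```text
clock: 21.5
ee_pos: [0.5309, 0.3629, 0.1198]
ee_rot: [-0.133, 0.991, -0.001, -0.002]
contact_force: [-0.2, 0.7, -0.1]
grip_width: 0.0854
clock: 22.0
ee_pos: [0.5322, 0.3637, 0.1227]
ee_rot: [-0.133, 0.991, 0.0, 0.0]
contact_force: [-0.2, 0.2, -0.5]
grip_width: 0.0855
t 22.00 pos [0.5322 0.3637 0.1227] az -164.75 j [-0.91  0.46  0.31  1.55 -0.15  1.15  1.27] w 0.0855 F [-0.2  0.2 -0.5]
SHIFT [0.003 0.012 0.031] TURN [ 0.001  0.001 -0.005]
```

View pics/w15.png

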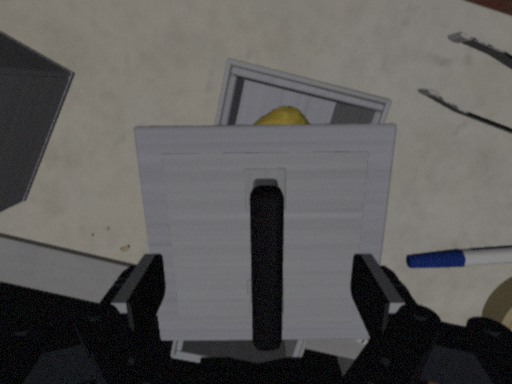

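```bash
python3 -m jog '[[[0,0.02,0.03,0,0,0,-1],[0,0.02,0.03,0,0,0,-1],[0,0.02,0.03,0,0,0,-0.5],[0,0.02,0.03,0,0,0,0],[0,0.02,0.03,0,0,0,0.3]]]'
python3 -m jog '[[[0,0,0,0,0,0,0.5],[0,0,0,0,0,0,1],[0,0,0,0,0,0,1],[0,0,0,0,0,0,1],[0,0,0,0,0,0,1]]]' 60
python3 g.py 0.5315 0.365 0.119 195.3
```

```text
clock: 22.55
ee_pos: [0.5315, 0.3659, 0.1187]
ee_rot: [-0.133, 0.991, 0.0, 0.0]
contact_force: [0.5, -0.3, -0.6]
grip_width: 0.044
clock: 23.05
ee_pos: [0.5315, 0.3662, 0.1189]
ee_rot: [-0.133, 0.991, 0.0, 0.0]
contact_force: [-0.3, 1.4, 2.1]
grip_width: 0.0133
t 23.05 pos [0.5315 0.3662 0.1189] az -164.75 j [-0.91  0.46  0.31  1.55 -0.15  1.15  1.27] w 0.0133 F [-0.3  1.4  2.1]
SHIFT [ 0.002 -0.01  -0.001] TURN [ 0.001  0.001 -0.002]
```

```bash
python3 -m jog '[[[0,0,-0.1,0,0,0,1],[0,0,-0.25,0,0,0,1],[0,0,-0.4,0,0,0,1],[0,0,-0.55,0,0,0,1],[0,0,-0.55,0,0,0,1]]]'
python3 g.py 0.5251 0.1297 0.18 165
python3 - <<'E'
from plant import *
from h import *
w=read_camera("wrist"); cv2.imwrite("pics/w16.png",w["pixels"]); s=sense()
z=s["ee_pos"][2]+.019+.007
P=onz(w,[(258,180),(258,352)],z); print(R.from_quat(s["ee_rot"]).inv().apply(P-s["ee_pos"]).round(4))
E
```

```text
clock: 23.55
ee_pos: [0.5325, 0.3663, 0.1875]
ee_rot: [-0.132, 0.991, 0.001, 0.002]
contact_force: [-0.6, 0.7, -2.6]
grip_width: 0.013
t 23.55 pos [0.5325 0.3663 0.1875] az -164.78 j [-0.92  0.41  0.32  1.48 -0.13  1.27  1.26] w 0.0130 F [-0.6  0.7 -2.6]
SHIFT [ 0.577 -1.886  0.058] TURN [0.005 0.006 1.007]
[[ 0.0435 -0.0003 -0.0261]
 [-0.0392 -0.0002 -0.0259]]
```

View pics/w16.png

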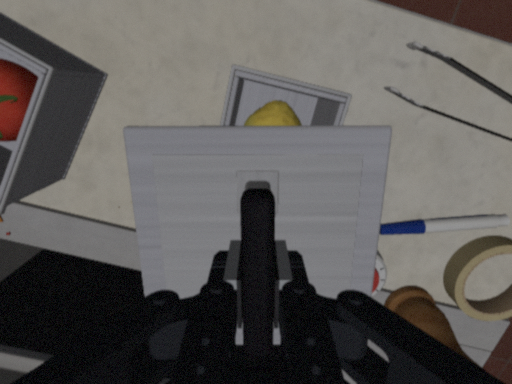

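```bash
python3 -m jog '[[[0.06,-0.18,0,0,0,0.1,1],[0.12,-0.37,0,0,0,0.2,1],[0.18,-0.57,0,0,0,0.3,1],[0.24,-0.77,0,0,0,0.4,1],[0.29,-0.95,0,0,0,0.5,1]]]'
python3 g.py 0.5245 0.1299 0.17 165
```

```text
clock: 24.1
ee_pos: [0.5271, 0.245, 0.1834]
ee_rot: [-0.001, 1.0, -0.001, -0.001]
contact_force: [0.2, 0.6, -2.5]
grip_width: 0.0129
t 24.10 pos [0.5271 0.245  0.1834] az -179.93 j [-0.86  0.28  0.41  1.66 -0.11  1.23  1.15] w 0.0129 F [ 0.2  0.6 -2.5]
SHIFT [ 0.023 -0.959  0.113] TURN [-0.003 -0.003  0.502]
```

```bash
python3 -m jog '[[[0.005,-0.18,0,0,0,0.1,1],[0.01,-0.37,0,0,0,0.2,1],[0.015,-0.57,0,0,0,0.3,1],[0.02,-0.77,0,0,0,0.45,1],[0.02,-0.95,0,0,0,0.5,1]]]'
python3 -m jog '[[[0,0,0,0,0,0,1],[0,0,0.1,0,0,0,1],[0,0,0.2,0,0,0,1],[0,0,0.3,0,0,0,1],[0,0,0.3,0,0,0,1]]]'
python3 g.py 0.5245 0.1299 0.14 165
python3 - <<'E'
from plant import *
from h import *
w=read_camera("wrist"); cv2.imwrite("pics/w17.png",w["pixels"])
s=read_camera("scene"); crop(s,195,120,305,230,5,"pics/s17.png")
E
```

```text
clock: 24.6
ee_pos: [0.5258, 0.1306, 0.1847]
ee_rot: [0.131, 0.991, 0.0, 0.0]
contact_force: [0.4, -0.4, -2.3]
grip_width: 0.013
clock: 25.1
ee_pos: [0.5244, 0.1329, 0.146]
ee_rot: [0.128, 0.992, -0.001, -0.002]
contact_force: [0.0, -0.3, -3.8]
grip_width: 0.0128
t 25.10 pos [0.5244 0.1329 0.146 ] az 165.31 j [-0.77  0.23  0.5   1.81 -0.12  1.13  1.08] w 0.0128 F [ 0.  -0.3 -3.8]
SHIFT [-0.007 -0.024  0.05 ] TURN [-0.005 -0.006  0.01 ]
```

View pics/w17.png

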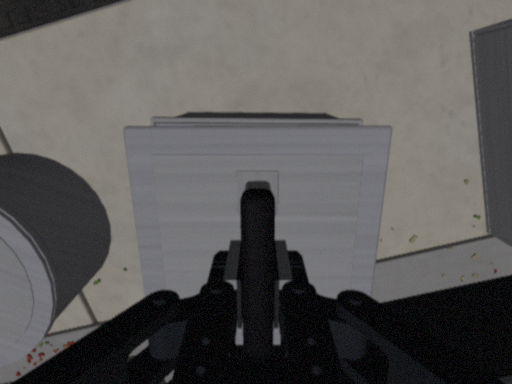

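View pics/s17.png

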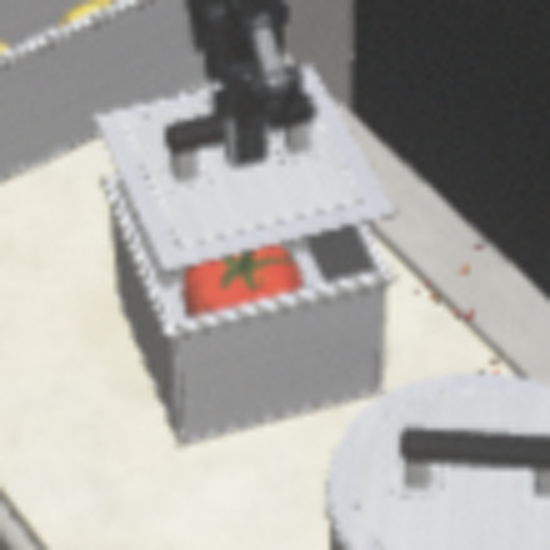

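```bash
python3 - <<'E'
from plant import *
from h import *
s=sense();w=read_camera("wrist"); Ri=R.from_quat(s["ee_rot"]).inv(); z=s["ee_pos"][2]
print(Ri.apply(onz(w,[(124,126.5),(391,126.5)],z-.0079)-s["ee_pos"]).round(4))
print(Ri.apply(onz(w,[(152,117.5),(362.5,119)],.095)-s["ee_pos"]).round(4))
E
python3 g.py 0.5245 0.1299 0.14 165
```

```text
[[ 0.0604 -0.0613  0.008 ]
 [ 0.0606  0.0618  0.0079]]
[[ 0.0605 -0.0623  0.0531]
 [ 0.0598  0.0627  0.053 ]]
t 25.25 pos [0.5259 0.133  0.1486] az 165.27 j [-0.77  0.22  0.5   1.81 -0.12  1.14  1.08] w 0.0130 F [ 0.1 -0.  -2.6]
SHIFT [ 0.005 -0.028  0.072] TURN [-0.    -0.     0.009]
```

```bash
python3 -m jog '[[[0.01,-0.012,0.05,0,0,0.01,1],[0.01,-0.012,0.1,0,0,0.01,1],[0.01,-0.012,0.15,0,0,0.01,1],[0.01,-0.012,0.18,0,0,0.01,1],[0.01,-0.012,0.18,0,0,0.01,1]]]'
python3 -m jog '[[[0,0,0.02,0,0,0,1],[0,0,0.04,0,0,0,1],[0,0,0.06,0,0,0,1],[0,0,0.08,0,0,0,1],[0,0,0.08,0,0,0,1]]]'
python3 g.py 0.525 0.13 0.107 165
python3 - <<'E'
from plant import *
from h import *
w=read_camera("wrist"); crop(w,60,60,460,200,2,"pics/w18.png")
s=read_camera("scene"); crop(s,195,120,305,230,5,"pics/s18.png")
E
```

```text
clock: 25.75
ee_pos: [0.524, 0.1316, 0.1263]
ee_rot: [0.131, 0.991, -0.0, -0.0]
contact_force: [-0.3, 0.7, -2.5]
grip_width: 0.0128
clock: 26.25
ee_pos: [0.5241, 0.1316, 0.117]
ee_rot: [0.131, 0.991, -0.0, -0.0]
contact_force: [-0.6, -0.1, -3.5]
grip_width: 0.0131
t 26.25 pos [0.5241 0.1316 0.117 ] az 164.95 j [-0.76  0.26  0.49  1.85 -0.14  1.07  1.09] w 0.0131 F [-0.6 -0.1 -3.5]
SHIFT [-0.01  -0.011  0.084] TURN [-0.001 -0.001 -0.002]
```

View pics/w18.png

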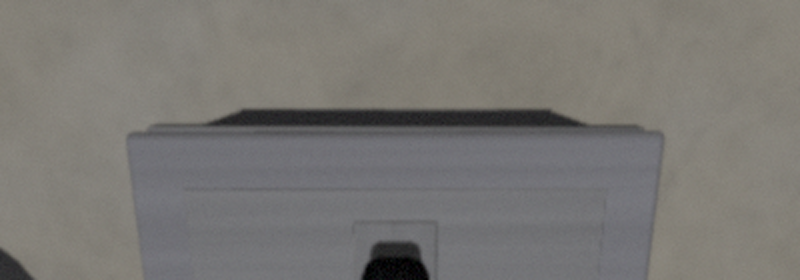

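View pics/s18.png

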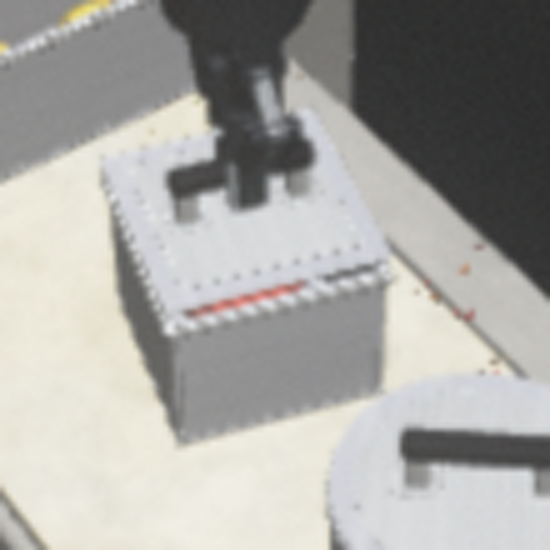

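```bash
python3 -m jog '[[[0,0,0.02,0,0,0,1],[0,0,0.04,0,0,0,1],[0,0,0.06,0,0,0,1],[0,0,0.07,0,0,0,1],[0,0,0.07,0,0,0,1]]]'
python3 g.py 0.525 0.13 0.107 165
python3 -m jog '[[[0,0,0.01,0,0,0,1],[0,0,0.015,0,0,0,1],[0,0,0.02,0,0,0,1],[0,0,0.02,0,0,0,1],[0,0,0.02,0,0,0,1]]]'
python3 g.py 0.525 0.13 0.107 165
```

```text
clock: 26.85
ee_pos: [0.5242, 0.1316, 0.1087]
ee_rot: [0.131, 0.991, -0.0, -0.0]
contact_force: [0.8, 0.2, -3.1]
grip_width: 0.0125
t 26.85 pos [0.5242 0.1316 0.1087] az 164.94 j [-0.76  0.27  0.49  1.85 -0.14  1.05  1.1 ] w 0.0125 F [ 0.8  0.2 -3.1]
SHIFT [-0.01  -0.011  0.015] TURN [-0.    -0.001 -0.002]
clock: 27.35
ee_pos: [0.5244, 0.1317, 0.1069]
ee_rot: [0.131, 0.991, 0.0, 0.0]
contact_force: [-2.6, -0.4, 2.5]
grip_width: 0.0131
t 27.35 pos [0.5244 0.1317 0.1069] az 164.95 j [-0.76  0.27  0.49  1.86 -0.14  1.05  1.1 ] w 0.0131 F [-2.6 -0.4  2.5]
SHIFT [-0.009 -0.012 -0.001] TURN [ 0.     0.    -0.002]
```

```bash
python3 -m jog '[[[0,0,0,0,0,0,0.6],[0,0,0,0,0,0,0],[0,0,0,0,0,0,-1],[0,0,0,0,0,0,-1],[0,0,0,0,0,0,-1]]]'
python3 -m jog '[[[0,0,-0.2,0,0,0,-1],[0,0,-0.45,0,0,0,-1],[0,0,-0.7,0,0,0,-1],[0,0,-0.9,0,0,0,-1],[0,0,-0.9,0,0,0,-1]]]'
python3 g.py 0.5066 -0.3025 0.2 180
python3 - <<'E'
from plant import *
from h import *
s=read_camera("scene"); crop(s,160,80,340,280,3,"pics/s19.png")
t=read_camera("top"); crop(t,90,140,190,230,7,"pics/t19.png")
E
```

```text
clock: 27.85
ee_pos: [0.5244, 0.1317, 0.1066]
ee_rot: [0.131, 0.991, 0.0, 0.0]
contact_force: [0.1, -0.7, 0.1]
grip_width: 0.0743
clock: 28.35
ee_pos: [0.526, 0.1321, 0.218]
ee_rot: [0.131, 0.991, 0.002, 0.002]
contact_force: [-0.2, -0.1, -0.0]
grip_width: 0.0854
t 28.35 pos [0.526  0.1321 0.218 ] az 164.93 j [-0.78  0.16  0.51  1.73 -0.08  1.27  1.05] w 0.0854 F [-0.2 -0.1 -0. ]
SHIFT [-0.785 -3.539  0.14 ] TURN [ 0.006  0.009 -0.502]
```

View pics/s19.png

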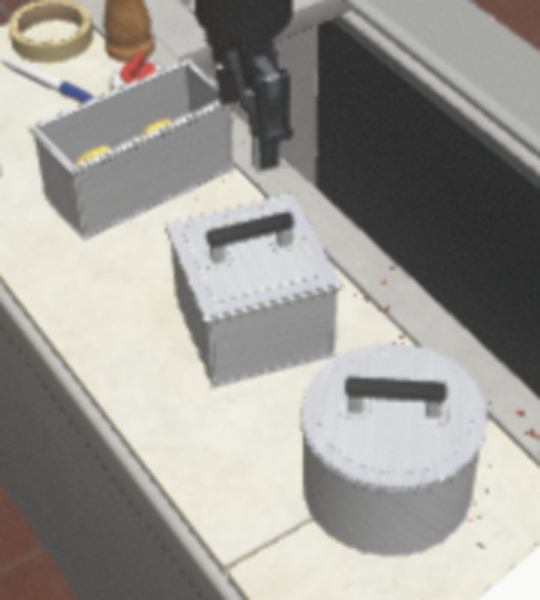

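View pics/t19.png

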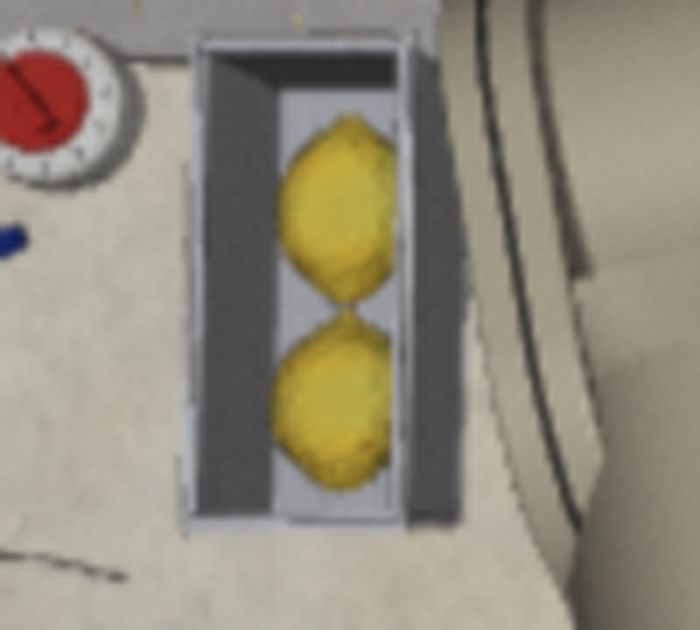

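```bash
python3 - <<'E'
from plant import *
from h import *
t=read_camera("top")
P=onz(t,[(90+(x+.5)/7-.5,140+(y+.5)/7-.5) for x,y in[(196,39),(413,38),(406,528),(184,530)]],.095)
print(P.round(4),P.mean(0).round(4))
for v in [P[0]-P[3],P[1]-P[2],P[0]-P[1],P[3]-P[2]]: print(np.linalg.norm(v).round(4),np.degrees(np.arctan2(v[1],v[0])))
E
python3 -m jog '[[[-0.15,-0.2,0,0,0,0,-1],[-0.2,-0.4,0,0,0,0,-1],[-0.22,-0.6,0,0,0,0,-1],[-0.24,-0.8,0,0,0,0,-1],[-0.26,-1,0,0,0,0,-1]]]'
python3 -m jog '[[[-0.05,-0.2,0,0,0,0,-1],[-0.1,-0.4,0,0,0,0,-1],[-0.15,-0.6,0,0,0,0,-1],[-0.2,-0.8,0,0,0,0,-1],[-0.24,-1,0,0,0,0,-1]]]'
python3 g.py 0.5066 -0.3025 0.2 180
```

```text
[[0.632  0.4137 0.095 ]
 [0.6346 0.331  0.095 ]
 [0.4486 0.3242 0.095 ]
 [0.4456 0.4076 0.095 ]] [0.5402 0.3691 0.095 ]
0.1865 1.8886144893779317
0.1861 2.0867180450980483
0.0828 91.80102678236652
0.0834 92.10531616789105
clock: 29.0
ee_pos: [0.5224, 0.0067, 0.2133]
ee_rot: [0.131, 0.991, -0.0, -0.001]
contact_force: [0.4, -0.2, 1.0]
grip_width: 0.0856
clock: 29.5
ee_pos: [0.5193, -0.1166, 0.2134]
ee_rot: [0.131, 0.991, -0.0, -0.001]
contact_force: [-0.7, 0.2, -0.5]
grip_width: 0.0854
t 29.50 pos [ 0.5193 -0.1166  0.2134] az 164.95 j [-0.49  0.15  0.69  1.76 -0.1   1.27  1.54] w 0.0854 F [-0.7  0.2 -0.5]
SHIFT [-0.301 -1.524  0.112] TURN [-0.001 -0.003 -0.502]
```

```bash
python3 -m jog '[[[-0.04,-0.2,0,0,0,-0.1,-1],[-0.08,-0.4,0,0,0,-0.2,-1],[-0.12,-0.6,0,0,0,-0.3,-1],[-0.16,-0.8,0,0,0,-0.4,-1],[-0.19,-0.95,0,0,0,-0.5,-1]]]'
python3 g.py 0.5066 -0.3025 0.15 180
```

```text
clock: 30.0
ee_pos: [0.5114, -0.2331, 0.2133]
ee_rot: [-0.0, 1.0, -0.0, -0.001]
contact_force: [-0.1, 0.5, 0.6]
grip_width: 0.0854
t 30.00 pos [ 0.5114 -0.2331  0.2133] az -180.00 j [-0.28  0.24  0.74  1.69 -0.17  1.28  2.06] w 0.0854 F [-0.1  0.5  0.6]
SHIFT [ 0.039 -0.578  0.528] TURN [-0.    -0.004  0.   ]
```

```bash
python3 -m jog '[[[0.01,-0.2,0,0,0,0,-1],[0.02,-0.4,0.1,0,0,0,-1],[0.03,-0.58,0.2,0,0,0,-1],[0.04,-0.58,0.4,0,0,0,-1],[0.04,-0.58,0.53,0,0,0,-1]]]'
python3 -m jog '[[[0,0,0,0,0,0,-1],[0,0,0.1,0,0,0,-1],[0,0,0.3,0,0,0,-1],[0,0,0.4,0,0,0,-1],[0,0,0.4,0,0,0,-1]]]'
python3 g.py 0.5066 -0.3025 0.04 180
python3 - <<'E'
from plant import *
from h import *
w=read_camera("wrist"); cv2.imwrite("pics/w20.png",w["pixels"])
s=sense(); P=onz(w,[(270,200),(270,330)],.064);print(P)
E
```

```text
clock: 30.5
ee_pos: [0.5061, -0.3014, 0.1483]
ee_rot: [0.001, 1.0, 0.0, -0.002]
contact_force: [0.6, 0.7, -0.2]
grip_width: 0.0859
clock: 31.0
ee_pos: [0.5069, -0.3004, 0.1016]
ee_rot: [0.0, 1.0, 0.001, -0.001]
contact_force: [-0.2, -0.1, 0.3]
grip_width: 0.0853
t 31.00 pos [ 0.5069 -0.3004  0.1016] az 179.98 j [-0.11  0.43  0.72  1.74 -0.31  1.09  2.27] w 0.0853 F [-0.2 -0.1  0.3]
SHIFT [ 0.001 -0.018  0.513] TURN [ 0.002 -0.004 -0.001]
[[ 0.49266024 -0.29308736  0.064     ]
 [ 0.58650029 -0.29190822  0.064     ]]
```

View pics/w20.png

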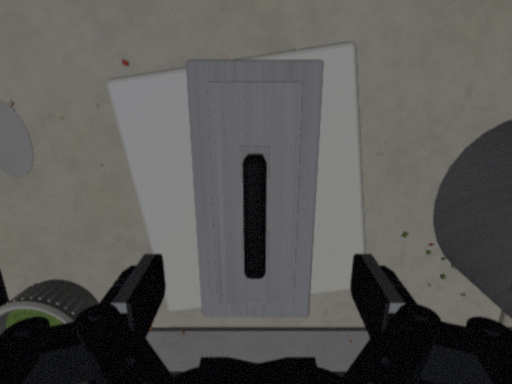

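```bash
python3 -m jog '[[[0,-0.015,0.1,0,0,0,-1],[0,-0.015,0.25,0,0,0,-1],[0,-0.015,0.4,0,0,0,-1],[0,-0.015,0.5,0,0,0,-1],[0,-0.015,0.5,0,0,0,-1]]]'
python3 -m jog '[[[0,0,0,0,0,0,-1],[0,0,0,0,0,0,-1],[0,0,0,0,0,0,-1],[0,0,0,0,0,0,-1],[0,0,0,0,0,0,-1]]]'
python3 g.py 0.5066 -0.3025 0.039 180
```

```text
clock: 31.55
ee_pos: [0.5068, -0.3027, 0.0416]
ee_rot: [0.0, 1.0, 0.0, -0.001]
contact_force: [-0.0, 0.6, -0.0]
grip_width: 0.0851
clock: 32.05
ee_pos: [0.5077, -0.3031, 0.0433]
ee_rot: [0.0, 1.0, -0.0, 0.0]
contact_force: [0.2, 1.3, -0.4]
grip_width: 0.0854
t 32.05 pos [ 0.5077 -0.3031  0.0433] az 179.95 j [-0.07  0.51  0.68  1.78 -0.38  0.99  2.32] w 0.0854 F [ 0.2  1.3 -0.4]
SHIFT [0.009 0.005 0.036] TURN [-0.     0.001 -0.002]
```

```bash
python3 -m jog '[[[0.01,0.005,0.03,0,0,0,-1],[0.01,0.005,0.033,0,0,0,-1],[0.01,0.005,0.033,0,0,0,-0.5],[0.01,0.005,0.033,0,0,0,0],[0.01,0.005,0.033,0,0,0,0.3]]]'
python3 -m jog '[[[0,0,0,0,0,0,0.5],[0,0,0,0,0,0,1],[0,0,0,0,0,0,1],[0,0,0,0,0,0,1],[0,0,0,0,0,0,1]]]' 60
python3 g.py 0.5066 -0.3025 0.039 180
python3 -m jog '[[[0,0,-0.1,0,0,0,1],[0,0,-0.25,0,0,0,1],[0,0,-0.5,0,0,0,1],[0,0,-0.75,0,0,0,1],[0,0,-1,0,0,0,1]]]'
python3 -m jog '[[[0,0.1,-0.15,0,0,0,1],[0,0.25,-0.25,0,0,0,1],[0,0.4,-0.35,0,0,0,1],[0,0.6,-0.4,0,0,0,1],[0,0.8,-0.4,0,0,0,1]]]'
python3 g.py 0.5402 0.3691 0.21 182
python3 - <<'E'
from plant import *
from h import *
w=read_camera("wrist"); cv2.imwrite("pics/w21.png",w["pixels"])
E
```

```text
clock: 32.55
ee_pos: [0.5063, -0.3025, 0.039]
ee_rot: [0.0, 1.0, 0.0, 0.0]
contact_force: [-0.3, -0.2, -0.6]
grip_width: 0.0437
clock: 33.05
ee_pos: [0.5064, -0.3024, 0.0392]
ee_rot: [0.0, 1.0, 0.0, 0.0]
contact_force: [-0.6, 0.4, 4.2]
grip_width: 0.0129
t 33.05 pos [ 0.5064 -0.3024  0.0392] az 179.95 j [-0.07  0.51  0.67  1.78 -0.38  0.98  2.32] w 0.0129 F [-0.6  0.4  4.2]
SHIFT [-0.002 -0.001  0.002] TURN [ 0.     0.    -0.002]
clock: 33.55
ee_pos: [0.5057, -0.3025, 0.1605]
ee_rot: [0.001, 1.0, 0.0, -0.0]
contact_force: [-0.1, 1.1, -2.6]
grip_width: 0.0128
clock: 34.05
ee_pos: [0.5063, -0.2062, 0.2083]
ee_rot: [0.001, 1.0, -0.0, 0.001]
contact_force: [-0.6, -0.5, -2.6]
grip_width: 0.0131
t 34.05 pos [ 0.5063 -0.2062  0.2083] az 179.88 j [-0.35  0.2   0.74  1.74 -0.14  1.26  2.  ] w 0.0131 F [-0.6 -0.5 -2.6]
SHIFT [-0.273  4.795 -0.015] TURN [-0.001  0.002 -0.071]
```

View pics/w21.png

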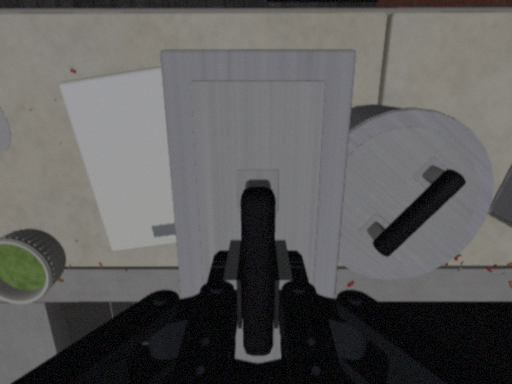

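```bash
for i in 1; do python3 -m jog '[[[-0.01,0.2,0,0,0,0,1],[-0.02,0.4,0,0,0,0,1],[-0.03,0.6,0,0,0,0,1],[-0.04,0.8,0,0,0,0,1],[-0.055,0.96,0,0,0,0,1]]]'; done
python3 -m jog '[[[-0.01,0.2,0,0,0,0,1],[-0.02,0.4,0,0,0,0,1],[-0.03,0.6,0,0,0,0,1],[-0.04,0.8,0,0,0,0,1],[-0.055,0.96,0,0,0,0,1]]]'
python3 -m jog '[[[-0.01,0.2,0,0,0,0,1],[-0.02,0.4,0,0,0,0,1],[-0.03,0.6,0,0,0,0,1],[-0.04,0.8,0,0,0,0,1],[-0.055,0.96,0,0,0,0,1]]]'
python3 -m jog '[[[-0.01,0.2,0,0,0,0,1],[-0.02,0.4,0,0,0,0,1],[-0.03,0.6,0,0,0,0,1],[-0.04,0.8,0,0,0,0,1],[-0.055,0.96,0,0,0,0,1]]]'
python3 g.py 0.5402 0.3691 0.2 182
```

```text
clock: 34.6
ee_pos: [0.5127, -0.0902, 0.2072]
ee_rot: [0.0, 1.0, 0.0, -0.0]
contact_force: [0.8, -0.0, -2.7]
grip_width: 0.0129
clock: 35.1
ee_pos: [0.5195, 0.025, 0.2072]
ee_rot: [0.0, 1.0, 0.0, -0.0]
contact_force: [-0.7, -0.2, -3.6]
grip_width: 0.0128
clock: 35.6
ee_pos: [0.5263, 0.1403, 0.2072]
ee_rot: [0.0, 1.0, -0.0, -0.0]
contact_force: [-0.4, 0.1, -3.2]
grip_width: 0.0128
clock: 36.1
ee_pos: [0.5331, 0.2557, 0.207]
ee_rot: [0.0, 1.0, -0.0, -0.0]
contact_force: [-0.1, -0.4, -2.5]
grip_width: 0.0132
t 36.10 pos [0.5331 0.2557 0.207 ] az 179.97 j [-0.87  0.28  0.42  1.61 -0.12  1.28  1.14] w 0.0132 F [-0.1 -0.4 -2.5]
SHIFT [-0.059  0.945  0.059] TURN [-0.    -0.001 -0.068]
```

```bash
python3 -m jog '[[[-0.01,0.2,0,0,0,-0.03,1],[-0.02,0.4,0,0,0,-0.068,1],[-0.03,0.6,0,0,0,-0.068,1],[-0.04,0.8,0,0,0,-0.068,1],[-0.06,0.92,0,0,0,-0.068,1]]]'
python3 -m jog '[[[0,0,0,0,0,0,1],[0,0,0.1,0,0,0,1],[0,0,0.25,0,0,0,1],[0,0,0.4,0,0,0,1],[0,0,0.5,0,0,0,1]]]'
python3 -m jog '[[[0,0,0,0,0,0,1],[0,0,0,0,0,0,1],[0,0,0,0,0,0,1],[0,0,0,0,0,0,1],[0,0,0,0,0,0,1]]]'
python3 g.py 0.5402 0.3691 0.14 182
python3 - <<'E'
from plant import *
from h import *
w=read_camera("wrist"); cv2.imwrite("pics/w22.png",w["pixels"])
s=read_camera("scene"); crop(s,160,80,260,170,6,"pics/s22.png")
E
```

```text
clock: 36.6
ee_pos: [0.5401, 0.3667, 0.2067]
ee_rot: [-0.018, 1.0, -0.0, -0.0]
contact_force: [0.4, 0.0, -3.0]
grip_width: 0.0129
clock: 37.1
ee_pos: [0.5404, 0.3626, 0.1451]
ee_rot: [-0.016, 1.0, -0.001, -0.001]
contact_force: [-0.2, -0.6, -2.6]
grip_width: 0.0127
clock: 37.6
ee_pos: [0.5408, 0.3649, 0.1477]
ee_rot: [-0.017, 1.0, 0.0, 0.0]
contact_force: [0.5, -0.6, -3.7]
grip_width: 0.0128
t 37.60 pos [0.5408 0.3649 0.1477] az -178.01 j [-0.94  0.46  0.36  1.51 -0.17  1.21  1.06] w 0.0128 F [ 0.5 -0.6 -3.7]
SHIFT [0.004 0.035 0.064] TURN [ 0.001  0.001 -0.   ]
```

View pics/w22.png

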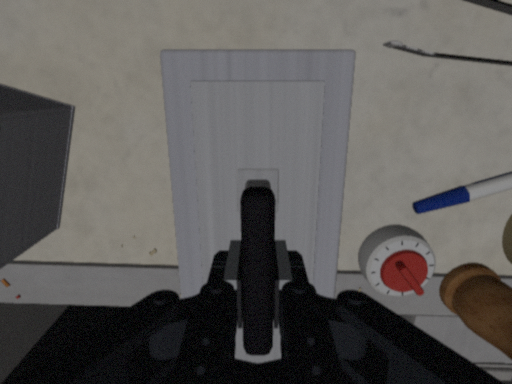

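View pics/s22.png

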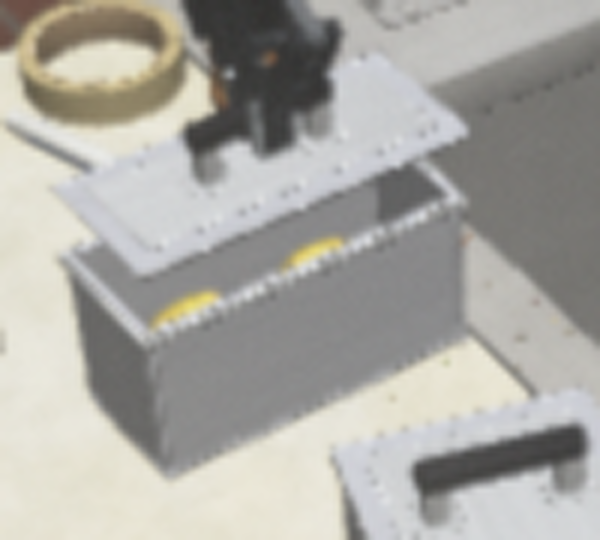

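```bash
python3 - <<'E'
from plant import *
from h import *
s=sense();w=read_camera("wrist"); Ri=R.from_quat(s["ee_rot"]).inv(); z=s["ee_pos"][2]
print(Ri.apply(onz(w,[(161.5,50),(355,50)],z-.0083)-s["ee_pos"]).round(4))
E
python3 -m jog '[[[0,0.02,0.02,0,0,0,1],[0,0.045,0.04,0,0,0,1],[0,0.045,0.06,0,0,0,1],[0,0.045,0.06,0,0,0,1],[0,0.045,0.06,0,0,0,1]]]'
python3 g.py 0.5405 0.3703 0.107 182
python3 - <<'E'
from plant import *
from h import *
w=read_camera("wrist"); cv2.imwrite("pics/w23.png",w["pixels"])
s=read_camera("scene"); crop(s,160,80,260,170,6,"pics/s23.png")
t=read_camera("top"); crop(t,90,140,190,230,7,"pics/t23.png")
E
```

```text
[[ 0.093  -0.0416  0.0082]
 [ 0.093   0.0418  0.0083]]
clock: 38.25
ee_pos: [0.5403, 0.37, 0.1397]
ee_rot: [-0.017, 1.0, -0.0, -0.0]
contact_force: [0.2, 0.7, -3.1]
grip_width: 0.0129
t 38.25 pos [0.5403 0.37   0.1397] az -178.02 j [-0.94  0.47  0.36  1.51 -0.17  1.2   1.06] w 0.0129 F [ 0.2  0.7 -3.1]
SHIFT [-0.002  0.002  0.273] TURN [-0.    -0.    -0.001]
```

View pics/w23.png

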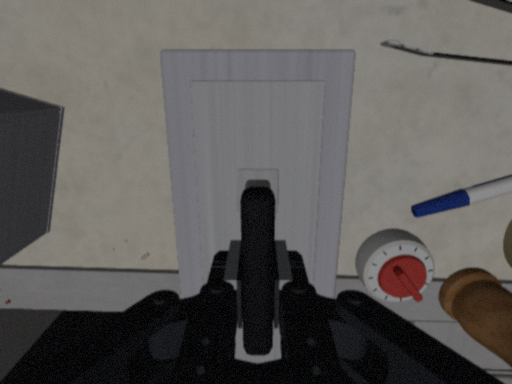

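View pics/s23.png

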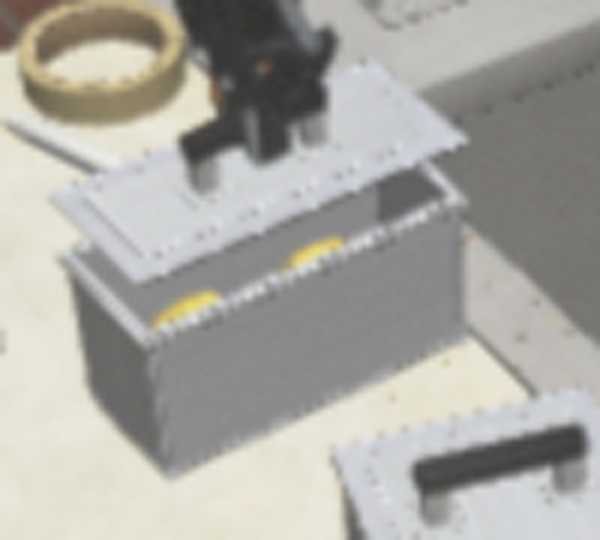

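View pics/t23.png

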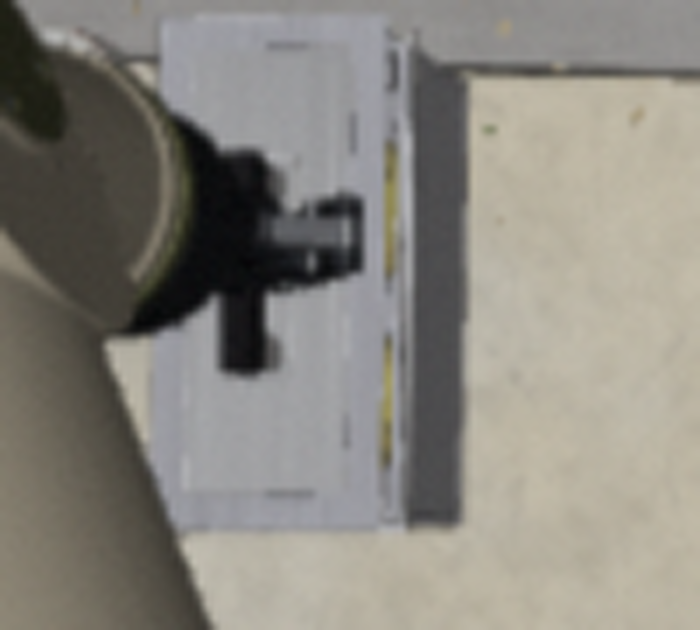

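```bash
python3 - <<'E'
from plant import *
from h import *
t=read_camera("top")
P=onz(t,[(90+(x+.5)/7-.5,140+(y+.5)/7-.5) for x,y in[(162,15),(389,12),(378,528)]],.1314)
print(P.round(4)); print(((P[0]+P[2])/2).round(4))
for v in [P[1]-P[2],P[0]-P[1]]: print(np.linalg.norm(v).round(4),np.degrees(np.arctan2(v[1],v[0])))
E
```

```text
[[0.634  0.4136 0.1314]
 [0.6374 0.33   0.1314]
 [0.4481 0.3243 0.1314]]
[0.5411 0.3689 0.1314]
0.1893 1.7309115559757722
0.0836 92.29731928466765
```

```bash
python3 -m jog '[[[0.006,0,0.04,0,0,0,1],[0.006,0,0.08,0,0,0,1],[0.006,0,0.12,0,0,0,1],[0.006,0,0.16,0,0,0,1],[0.006,0,0.16,0,0,0,1]]]'
python3 -m jog '[[[0,0,0.02,0,0,0,1],[0,0,0.04,0,0,0,1],[0,0,0.06,0,0,0,1],[0,0,0.07,0,0,0,1],[0,0,0.07,0,0,0,1]]]'
python3 g.py 0.5402 0.3703 0.1073 182
python3 - <<'E'
from plant import *
from h import *
s=read_camera("scene"); crop(s,160,80,260,170,6,"pics/s24.png")
E
```

```text
clock: 38.95
ee_pos: [0.5392, 0.3698, 0.1196]
ee_rot: [-0.017, 1.0, -0.0, -0.001]
contact_force: [0.6, -0.3, -2.4]
grip_width: 0.0127
clock: 39.45
ee_pos: [0.5395, 0.37, 0.1121]
ee_rot: [-0.017, 1.0, -0.0, -0.0]
contact_force: [-0.6, -0.6, -2.0]
grip_width: 0.0127
t 39.45 pos [0.5395 0.37   0.1121] az -178.02 j [-0.93  0.49  0.35  1.53 -0.18  1.15  1.06] w 0.0127 F [-0.6 -0.6 -2. ]
SHIFT [-0.006  0.002  0.04 ] TURN [-0.    -0.    -0.001]
```

View pics/s24.png

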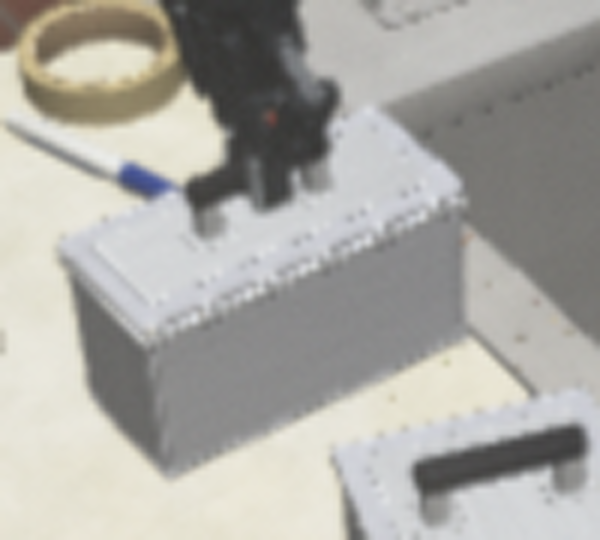

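Plug entered without contact; lower the last 5 mm.

```bash
python3 -m jog '[[[0,0,0.01,0,0,0,1],[0,0,0.02,0,0,0,1],[0,0,0.03,0,0,0,1],[0,0,0.04,0,0,0,1],[0,0,0.04,0,0,0,1]]]'
python3 -m jog '[[[0,0,0.004,0,0,0,1],[0,0,0.008,0,0,0,1],[0,0,0.01,0,0,0,1],[0,0,0.01,0,0,0,1],[0,0,0.01,0,0,0,1]]]'
python3 g.py 0.5402 0.3703 0.1073 182
```

```text
clock: 40.0
ee_pos: [0.5396, 0.3701, 0.1074]
ee_rot: [-0.017, 1.0, 0.0, 0.0]
contact_force: [-0.4, -0.1, -3.4]
grip_width: 0.013
clock: 40.5
ee_pos: [0.5397, 0.3701, 0.1073]
ee_rot: [-0.017, 1.0, 0.0, 0.0]
contact_force: [-3.9, -2.3, 6.6]
grip_width: 0.0131
t 40.50 pos [0.5397 0.3701 0.1073] az -178.02 j [-0.93  0.5   0.35  1.54 -0.18  1.14  1.06] w 0.0131 F [-3.9 -2.3  6.6]
SHIFT [-0.005  0.001 -0.   ] TURN [ 0.001  0.    -0.001]
```

```bash
python3 -m jog '[[[0,0,-0.01,0,0,0,0.6],[0,0,-0.01,0,0,0,0],[0,0,-0.01,0,0,0,-1],[0,0,-0.01,0,0,0,-1],[0,0,-0.01,0,0,0,-1]]]'
python3 -m jog '[[[0,0,-0.2,0,0,0,-1],[0,0,-0.45,0,0,0,-1],[0,0,-0.7,0,0,0,-1],[0,0,-0.9,0,0,0,-1],[0,0,-0.9,0,0,0,-1]]]'
python3 -m jog '[[[0.1,0.2,0,0,0,0,-1],[0.2,0.4,0,0,0,0,-1],[0.35,0.5,0,0,0,0,-1],[0.5,0.6,0,0,0,0,-1],[0.6,0.7,0,0,0,0,-1]]]'
python3 g.py 0.5402 0.3703 0.1073 182
python3 - <<'E'
from plant import *
from h import *
s=read_camera("scene"); crop(s,160,80,400,380,2,"pics/s25.png")
t=read_camera("top"); crop(t,90,140,430,250,2.35,"pics/t25.png")
E
```

```text
clock: 41.0
ee_pos: [0.5397, 0.3701, 0.1074]
ee_rot: [-0.017, 1.0, 0.0, 0.0]
contact_force: [0.3, 0.1, 0.2]
grip_width: 0.0745
clock: 41.5
ee_pos: [0.5411, 0.3709, 0.2195]
ee_rot: [-0.017, 1.0, 0.002, 0.002]
contact_force: [0.4, -0.9, -0.2]
grip_width: 0.0851
clock: 42.0
ee_pos: [0.4633, 0.4522, 0.2147]
ee_rot: [-0.018, 1.0, -0.0, -0.0]
contact_force: [0.3, -0.0, 1.1]
grip_width: 0.085
t 42.00 pos [0.4633 0.4522 0.2147] az -177.97 j [-1.09  0.4   0.34  1.44 -0.13  1.33  0.86] w 0.0850 F [ 0.3 -0.   1.1]
SHIFT [-0.617 -0.705  0.895] TURN [-0.001 -0.002  0.001]
```

View pics/s25.png

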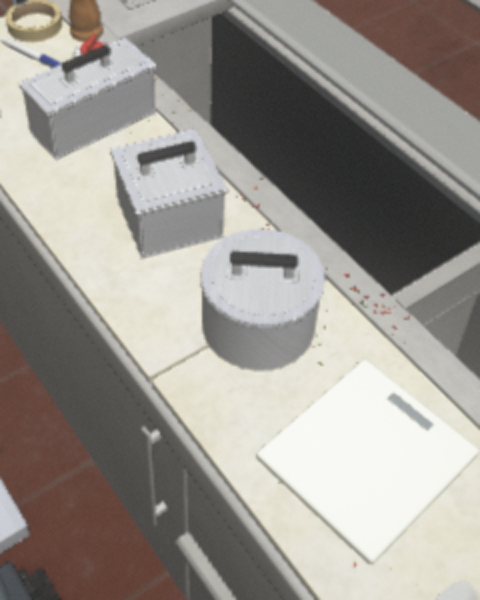

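View pics/t25.png

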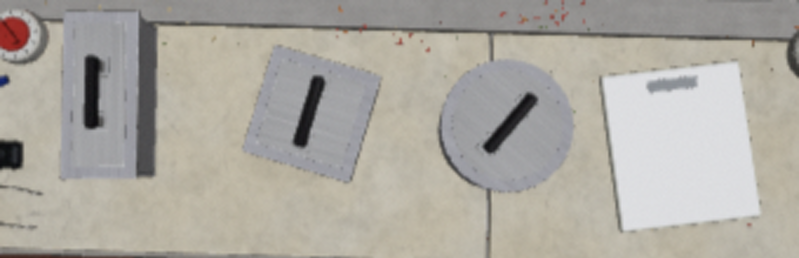

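All three lids are seated flat on their own pans, the board is clear and the gripper touches nothing.

```bash
python3 - <<'E'
from plant import *
print(finish_job())
E
```

```text
the job is handed in; nothing more can be done
None
```

Every pan now has its own lid, and I handed the job in at about 42 s. I laid the long lid on the white board first. The round lid then went to the round pot, the square lid to the square pan, and the long lid from the board to the long pan.

**Seating:** Each lid went down without touching until the last millimetre or so. Contact then came at the height worked out for a seated flange, within about 0.1 mm, with under about 14 N on the wrist.

**Final pictures:** The scene and top views show all three lids level and square on their rims, the pans where I first measured them, the board clear and the gripper away from everything.

**Disagreement:** While I was aligning the lids, the top camera and the arm's own readings differed by 1 to 3 mm sideways. I split the difference or compared lid and pan in the same picture. That was well inside the plug clearance, and no check failed.

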